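# Dry-fit a lap-jointed cabinet door on the assembly board

### The arm

A 6-joint arm with a two-finger parallel gripper is mounted at the origin on a cart in front of the work surface, level with it; the furniture and walls round the work are solid. World frame = base frame: x ahead of the robot, y to its left, z up, the work surface at z = 0. Lengths are in m, angles in rad, forces in N, time in s.
With the tool pointing down it reaches from about 0.375 to 0.925 m from the base axis. Payload 5.7 kg.
Tool frame: the origin (TCP) lies between the finger pads; the fingertips stand 22 mm ahead of it and the grasp point (between the pads) lies 3 mm ahead of it; z points along the fingers, y is the direction in which the jaws open and shut (so a half turn about z gives the same grasp; the last joint's range is limited). The gripper opens to 85 mm and grips with 20 to 120 N. Pads are 22 mm wide; open, the fingers measure 114 mm over their backs; the gripper's body (76 mm by 85 mm) begins 54 mm behind the grasp point. The pads swing forward as they close: fully open they stand 13 mm farther back than shut.
Start: joints at [1.123, 0.359, 1.51, -0, 1.272, -0.115], TCP at [0.196, 0.567, 0.253] pointing down, gripper open.
Joint ranges: [-2.97, 2.97], [-1.01, 2.36], [0.21, 2.38], [-0.96, 4.11], [0.2, 2.71], [-2.98, 2.98]. Speed limits (rad/s): [2.39, 2.39, 3.14, 3.14, 3.14, 3.14].

### API

Orientations are given as a unit quaternion [w, x, y, z].
In Python, from station import env gives the robot as it stands.
- The arm moves only by the shell command python3 -m pendant 'ROWS' [OPENING] [FORCE]. ROWS is JSON, a list of rows, each a list of 6 numbers: the shift along the tool's x, y, z in units of 25 mm (1.0 is 25 mm), then the turn, a rotation vector about the tool's x, y, z in units of 30 degrees (1.0 is 30 degrees). A call has 1 to 5 rows; each row shifts and turns the commanded pose from where the row before left it, along the tool's axes as they then stand; what a row does not reach is not made up. A row lasts 1/12 s, in which the tool goes at most 41.7 mm and 7.16 degrees, less where a joint would pass 70% of its speed; a pose out of reach is approached as far as the arm can. A call with a number of a shift or a turn outside -1 to 1 is refused whole. A call with a gripper value outside its range is refused whole. OPENING is the closure, from 0 (fully open) to 1 (shut), set as the call begins (- or left out, the last holds). The fingers move at their own pace and stop on an object; FORCE is the grip in N (left out, the last holds). Time passes only in rows, so rows that do not move let the fingers close. It gives the time, the measured TCP pose, the force and the opening at its end, in the units of the state.
- env.state(): the state, without advancing time (a new reading comes with each control period).
- env.capture(name): name is "scene" or "side" or "wrist"; returns a dict with "image" (384x512x3 uint8, red, green, blue), "K" (3x3 intrinsics, pixels), "origin" and "rotation" of the camera in the world. Camera axes: x right, y up, looking along -z (the intrinsics and any distortion apply to the point x, -y, -z); pixel columns grow to the right and rows downward; lengths in m; the calibration is good to about 2 mm. A picture is of the moment at which its call begins. There is no depth.
- env.job_done(): hands the job in, once; it reports no verdict.
The state is a dict: "clock": time; "joints": joint angles; "joint_vel": joint speeds; "tau": joint torques, N m; "tcp_pos": TCP position; "ee_rot": TCP orientation; "wrist_force": force on the tool from outside, world axes, zero at the start; "ft_torque": the same for the moment, N m; "gripper_width": finger opening in m.
Only numpy, scipy, OpenCV 4.12 (cv2) and the standard library are available. Lean on these libraries where they do the work, as an engineer would, in place of code of your own. Each camera call takes 0.05 s, during which the arm holds its last target.

### The job

Dry-fit the small cabinet door on the pinned assembly board. Lay the stile with the two steel hinge leaves on the left between its pins, hinges outward (away from the door's middle), and the stile with the lock hole on the right, both with their long laps towards you; then lay the wide rail across the near ends and the narrow rail across the far ends, notches facing each other, and last drop the slim glazing bar between them into the two notches. Every part must lie flat, right down on the board with its laps fully seated, and be let go.

Things in the scene. Friction and masses are not known exactly. Their poses are not given: they have to be found in the camera images.
- jig: Plywood assembly board 204 x 216 x 12 mm, door outline and 12 steel pins on it. Origin: centre of underside; x away from robot, y left. Pins 10 mm wide, 15 high, tops tapered, at (mm) x -26, 38 y +-46.5; x -50, 56 y +-91.5; x +-87 y +-69. Seated parts rest on it (z 12) with axes along its axes, origins at x, y: hinge stile 0, 69; lock stile 0, -69; wide rail -57, 0; narrow rail 63, 0; bar 6, 0
- hinge_stile: Left upright, bare wood, two bright steel hinge leaves on top, knuckles along its outer (+y) edge. 160 (x) x 32 (y) x 24 mm high from x -33 to 45; the ends are laps 12 mm high: the long one (47) at -x for the wide rail, the short one (35) at +x for the narrow rail. Origin: centre of underside. Grasp across y at x = 6 mm, clear of pins; play between pins 1.5 mm each side, 2 mm each end. 75 g
- lock_stile: Right upright, bare wood, with one round black lock hole with brass rim (21 mm) on top at x = 6 mm. Otherwise like the hinge stile: 160 (x) x 32 (y) x 24 mm high from x -33 to 45, ends are laps 12 mm high, the long one (47) at -x, the short one (35) at +x. Origin: centre of underside. Grasp across y at x = 6 mm. 75 g
- bottom_rail: Wide cross rail, bare wood, 168 (y) x 42 (x) x 24 mm. Its middle 101 mm is full height and drops between the stiles (106 mm apart); the end tongues are the upper 12 mm only and lie on the stiles' laps, flush. Notch for the bar in the top, mid +x edge: 25 wide, 20 in from the edge, 8 deep. Origin: centre of the middle's underside. Grasp across x at mid-length, fingertips low, under the notch. 80 g
- top_rail: Narrow cross rail, bare wood, 168 (y) x 30 (x) x 24 mm, shaped like the wide rail (middle 101 mm full height, tongues the upper 12 mm), but its notch (25 wide, 20 in, 8 deep) is in the middle of its -x edge. Origin: centre of the middle's underside. Grasp across x at mid-length, fingertips low, under the notch. 60 g
- glazing_bar: Slim short bar, bare wood, 110 (x) x 20 (y) x 24 mm. Its middle 78 mm is full height and rests on the board; the end tongues (16 mm) are the upper 8 mm only and lie in the rails' notches. Same both ways round. Origin: centre of the middle's underside. Grasp across y at its middle. 30 g

How it is judged:
On the way, in this order (a step that is already met when the one before it is completed fails the run):
1. both stiles lie between their pins on the board, each on its own side (x of hinge_stile in the frame of jig between -0.008 and 0.008 m and y of hinge_stile in the frame of jig between 0.061 and 0.077 m and z of hinge_stile in the frame of jig between 0.009 and 0.015 m and angle between the x axis of each of hinge_stile, lock_stile and the x axis of jig, either way round below 0.1 rad and angle between each of hinge_stile, lock_stile's own z axis and vertical below 0.05 rad and y of jig in the frame of hinge_stile below -0.05 m and x of lock_stile in the frame of jig between -0.008 and 0.008 m and y of lock_stile in the frame of jig between -0.077 and -0.061 m and z of lock_stile in the frame of jig between 0.009 and 0.015 m and y of jig in the frame of lock_stile above 0.05 m), for 0.2 s.
2. the two rails lie across the stiles' laps, wide one near, narrow one far, seated (all of step 1 and x of bottom_rail in the frame of jig between -0.065 and -0.049 m and y of bottom_rail in the frame of jig between -0.008 and 0.008 m and z of bottom_rail in the frame of jig between 0.009 and 0.015 m and angle between the x axis of each of bottom_rail, top_rail and the x axis of jig, either way round below 0.1 rad and angle between each of bottom_rail, top_rail's own z axis and vertical below 0.05 rad and x of jig in the frame of bottom_rail above 0.03 m and x of top_rail in the frame of jig between 0.055 and 0.071 m and y of top_rail in the frame of jig between -0.008 and 0.008 m and z of top_rail in the frame of jig between 0.009 and 0.015 m and x of jig in the frame of top_rail below -0.03 m), for 0.2 s.
At the end, for the whole second after the job is handed in: Hinge stile left with hinges outward, lock stile right, wide rail near, narrow rail far, notches facing, glazing bar between: each within 8 mm of its place along x and y, within 3 mm of resting on the board, within 0.1 rad of square and 0.05 rad of level; at rest (all of step 2 and x of glazing_bar in the frame of jig between -0.002 and 0.014 m and y of glazing_bar in the frame of jig between -0.008 and 0.008 m and z of glazing_bar in the frame of jig between 0.009 and 0.015 m and angle between the x axis of glazing_bar and the x axis of jig, either way round below 0.1 rad and angle between glazing_bar's own z axis and vertical below 0.05 rad and linear speed of each of hinge_stile, lock_stile, bottom_rail, top_rail, glazing_bar below 0.02 m/s); the robot touches nothing.
It also fails if it takes over 128 s, if anything falls off the work surface, if the arm or the gripper's body presses on something with over 40 N, if the wrist force passes 120 N, or if a joint passes its speed limit or range.

## Working session

There is one attempt and no reset: what is moved stays moved. The work goes in short steps, Python scripts to look and compute and a shell command to move; the robot and the scene stay as the last step left them, time stands still between calls to the robot, and variables do not carry over. Pictures are saved under pics/ and viewed, and the job is handed in when it is done.

```bash
ls; mkdir -p pics; python3 - <<'E'
from station import env
import cv2
s=env.state(); print({k:s[k] for k in ('clock','tcp_pos','ee_rot','gripper_width')})
for n in("scene","side","wrist"):
    c=env.capture(n); cv2.imwrite(f"pics/{n}0.png",cv2.cvtColor(c["image"],cv2.COLOR_RGB2BGR)); print(n,c["origin"],c["K"],c["rotation"],[k for k in c])
E
```

```text
pics
{'clock': 0.0, 'tcp_pos': array([0.19574158, 0.56648354, 0.2524038 ]), 'ee_rot': array([-2.65806848e-04,  1.65641277e-01,  9.86185599e-01, -9.27768304e-04]), 'gripper_width': 0.08543234815379544}
scene [ 0.03060479 -0.83328749  0.62713155] [[472.09122489   0.         263.03891293]
 [  0.         472.09122489 192.74699298]
 [  0.           0.           1.        ]] [ 0.83405763  0.47832956 -0.13801669 -0.2376975 ] ['image', 'K', 'origin', 'rotation']
side [0.32979173 0.97525132 0.59764357] [[444.25949949   0.         256.47450158]
 [  0.         444.25949949 183.78235485]
 [  0.           0.           1.        ]] [-0.13299041 -0.06628196  0.49077156  0.85852404] ['image', 'K', 'origin', 'rotation']
wrist [0.12156776 0.59289042 0.37405697] [[298.75707395   0.         253.16459649]
 [  0.         298.75707395 187.03288771]
 [  0.           0.           1.        ]] [ 0.80458424 -0.12506253 -0.08798067  0.57381439] ['image', 'K', 'origin', 'rotation']
```

View pics/scene0.png

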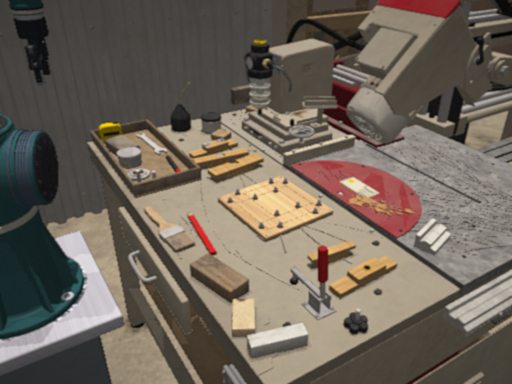

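View pics/side0.png

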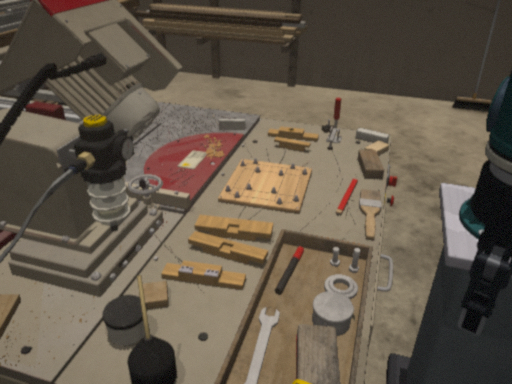

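View pics/wrist0.png

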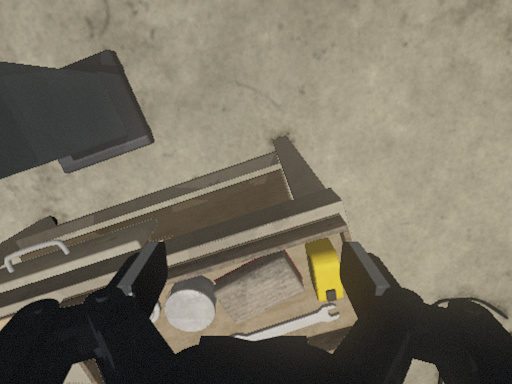

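```bash
cat > h.py <<'E'
import numpy as np, cv2
from scipy.spatial.transform import Rotation as R
from station import env
def Rm(q): return R.from_quat([q[1],q[2],q[3],q[0]]).as_matrix()
def ray(c,uv):
    u,v=uv; K=c["K"]; d=np.array([(u-K[0,2])/K[0,0],-(v-K[1,2])/K[1,1],-1.]); return np.array(c["origin"]),Rm(c["rotation"])@d
def onz(c,uv,z):
    o,d=ray(c,uv); return o+d*(z-o[2])/d[2]
def proj(c,p):
    q=Rm(c["rotation"]).T@(np.array(p)-c["origin"]); K=c["K"]; return np.array([K[0,2]+K[0,0]*q[0]/-q[2],K[1,2]+K[1,1]*q[1]/q[2]])
def tri(c1,a,c2,b):
    o1,d1=ray(c1,a);o2,d2=ray(c2,b); s=np.linalg.lstsq(np.c_[d1,-d2],o2-o1,rcond=None)[0]
    return (o1+d1*s[0]+o2+d2*s[1])/2, np.linalg.norm(o1+d1*s[0]-o2-d2*s[1])
def save(c,name,box=None,f=1):
    im=cv2.cvtColor(c["image"],cv2.COLOR_RGB2BGR)
    if box: x0,y0,x1,y1=box; im=im[y0:y1,x0:x1]
    cv2.imwrite("pics/"+name,cv2.resize(im,None,fx=f,fy=f,interpolation=cv2.INTER_CUBIC))
E
python3 - <<'E'
from h import *
a=env.capture("scene"); b=env.capture("side")
save(a,"s1.png",(180,120,340,240),5); save(a,"s2.png",(280,225,410,305),6)
save(b,"d1.png",(150,150,320,300),4.0); save(b,"d2.png",(220,115,330,160),7)
E
```

```text
(no output)
```

View pics/s1.png

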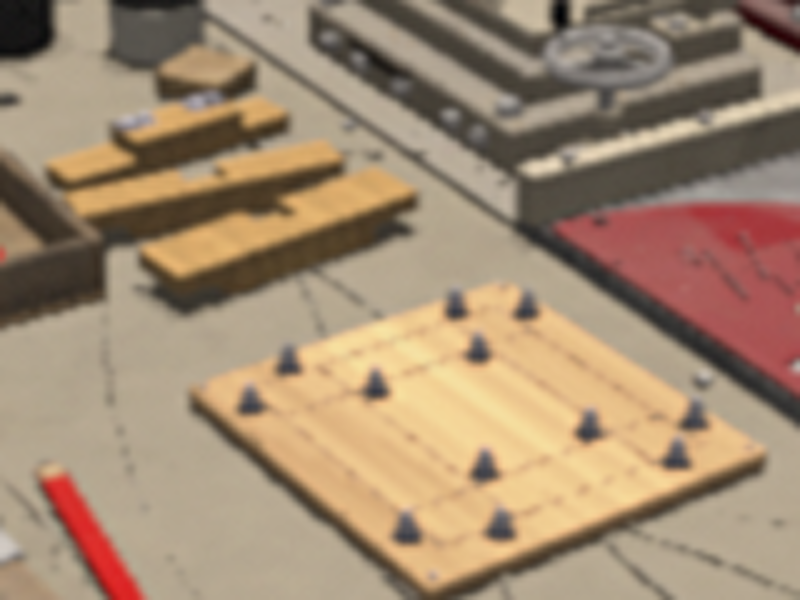

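View pics/s2.png

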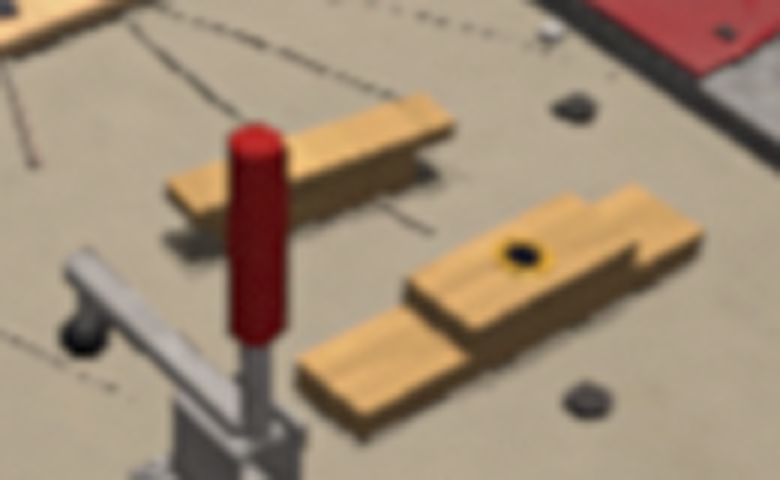

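View pics/d1.png

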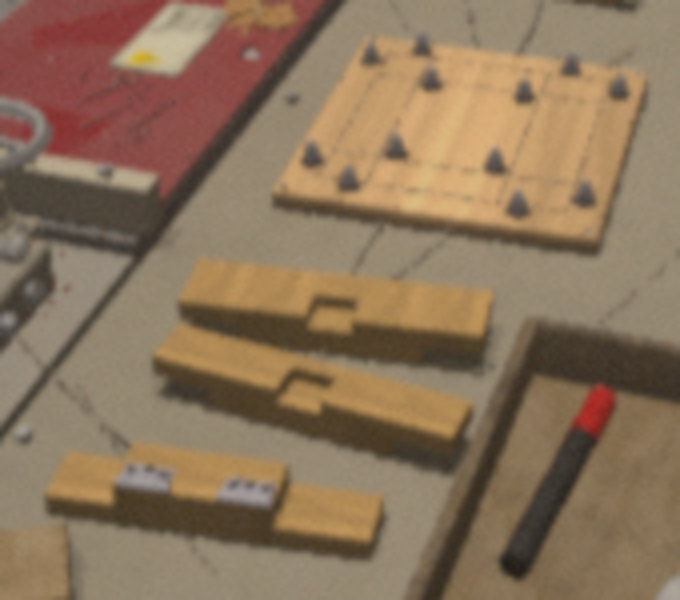

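View pics/d2.png

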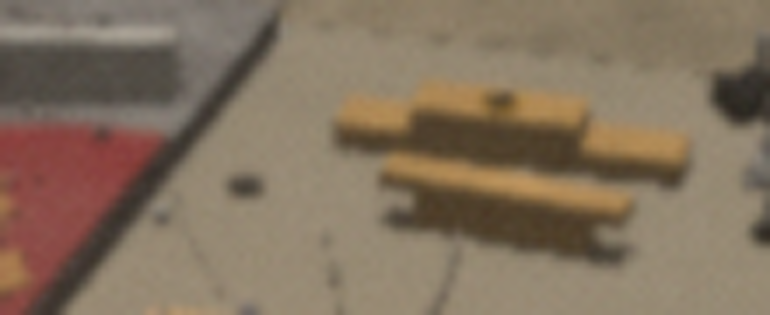

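```bash
python3 - <<'E'
from h import *
a=env.capture("scene"); b=env.capture("side")
f=lambda ox,oy,s,L:[(ox+x/s,oy+y/s) for x,y in L]
def show(n,c,L,z):
    P=np.array([onz(c,p,z)[:2] for p in L]); print(n,np.round(P*1000,1).tolist(),'mean',np.round(P.mean(0)*1000,1))
# pins tops z=27 (scene: tips)
show('pins scene',a,f(180,120,5,[(457,290),(527,292),(288,347),(478,335),(250,386),(375,370),(590,410),(695,400),(678,440),(484,450),(407,510),(502,508)]),.027)
show('pins side',b,f(150,150,4,[(372,44),(422,36),(431,68),(571,55),(619,77),(524,82),(313,143),(395,134),(348,168),(495,149),(518,191),(585,183)]),.027)
# tops corner lists
show('lock top scene',a,f(280,225,6,[(405,285),(575,195),(637,243),(470,332)]),.024)
show('lock hole scene',a,f(280,225,6,[(522,255)]),.024)
show('bar scene L,R ends',a,f(280,225,6,[(168,185),(200,217),(415,93),(455,125)]),.024)
show('lock side',b,f(220,115,7,[(425,82),(587,97),(585,127),(412,108)]),.024)
show('bar side',b,f(220,115,7,[(388,153),(633,200),(620,220),(382,178)]),.024)
show('wide scene',a,f(180,120,5,[(142,255),(380,170),(417,195),(180,281)]),.024)
show('narrow scene',a,f(180,120,5,[(320,141),(345,160)]),.024)
show('wide side',b,f(150,150,4,[(200,260),(492,290),(490,338),(180,300)]),.024)
show('narrow side',b,f(150,150,4,[(178,326),(472,405),(463,435),(155,355)]),.024)
show('hinge side',b,f(150,150,4,[(130,445),(287,462),(275,505),(115,487)]),.024)
show('hinge scene',a,f(180,120,5,[(113,137),(235,98)]),.024)
E
```

```text
pins scene [[635.3, 92.6], [665.8, 71.2], [528.9, 86.6], [618.2, 46.1], [493.9, 62.5], [554.7, 43.4], [624.2, -44.6], [673.6, -64.0], [643.9, -89.1], [560.1, -47.9], [502.1, -72.1], [539.9, -93.5]] mean [586.7  -0.7]
pins side [[674.8, -54.7], [645.7, -77.3], [626.2, -34.7], [540.9, -83.5], [503.3, -63.3], [562.0, -36.0], [667.4, 83.0], [622.3, 56.1], [637.0, 104.1], [557.7, 53.6], [531.8, 96.3], [495.6, 74.7]] mean [588.7   9.9]
lock top scene [[555.0, -308.6], [635.8, -302.8], [635.3, -332.8], [557.4, -337.3]] mean [ 595.9 -320.4]
lock hole scene [[598.2, -317.3]] mean [ 598.2 -317.3]
bar scene L,R ends [[520.5, -225.1], [519.3, -244.9], [628.2, -228.8], [627.6, -251.0]] mean [ 573.9 -237.5]
lock side [[637.0, -326.1], [562.2, -334.0], [556.1, -300.7], [635.2, -295.4]] mean [ 597.6 -314.1]
bar side [[632.9, -244.4], [520.8, -232.4], [522.2, -211.1], [628.6, -218.5]] mean [ 576.1 -226.6]
wide scene [[512.7, 221.9], [679.9, 245.6], [680.9, 206.0], [516.7, 184.0]] mean [597.6 214.4]
narrow scene [[670.0, 299.2], [669.3, 268.3]] mean [669.6 283.7]
wide side [[685.1, 219.4], [520.9, 195.3], [510.5, 237.8], [680.3, 258.1]] mean [599.2 227.6]
narrow side [[671.7, 280.1], [504.4, 294.4], [502.4, 318.0], [672.8, 306.9]] mean [587.8 299.8]
hinge side [[654.6, 375.9], [577.6, 363.7], [572.2, 393.6], [648.4, 405.5]] mean [613.2 384.7]
hinge scene [[566.0, 369.8], [656.4, 382.4]] mean [611.2 376.1]
```

```bash
cat >> h.py <<'E'
def goto(x=None,y=None,z=None,yaw=None):
    """print delta in tool axes; yaw = angle of tool -x axis from world +x (deg), tool down"""
    s=env.state(); M=Rm(s["ee_rot"]); p=s["tcp_pos"]
    cy=np.degrees(np.arctan2(-M[1,0],-M[0,0]))
    t=np.array([p[0] if x is None else x,p[1] if y is None else y,p[2] if z is None else z])
    if yaw is None: yaw=cy
    w=np.radians(yaw); T=np.array([[-np.cos(w),np.sin(w),0],[-np.sin(w),-np.cos(w),0],[0,0,-1]]);T[:,1]=[-np.sin(w),np.cos(w),0]
    assert abs(np.linalg.det(T)-1)<1e-6
    rv=R.from_matrix(M.T@T).as_rotvec()
    d=M.T@(t-p)
    print("now",np.round(p*1000,1),"yaw",round(cy,2),"| shift units (in present axes)",np.round(d/.025,3),"turn units",np.round(np.degrees(rv)/30,3),"| final-axes shift",np.round(T.T@(t-p)/.025,3))
E
python3 - <<'E'
from h import *
a=env.capture("scene"); b=env.capture("side")
print(tri(a,(260,42),b,(95,120)), tri(a,(260,105),b,(112,218)))
print(tri(a,(322,248),b,(338,99)))
print(tri(a,(292,137),b,(146,182)))
M=Rm(env.state()["ee_rot"]); c=env.capture("wrist"); 
print(np.round(M.T@Rm(c["rotation"]),3), M.T@(c["origin"]-env.state()["tcp_pos"]))
goto(.5,.375,.25,8)
E
```

```text
(array([0.78460836, 0.39243784, 0.30682582]), np.float64(0.0016397997267130586)) (array([0.78516336, 0.39406893, 0.10974348]), np.float64(0.00019461883296489324))
(array([ 0.46401368, -0.33291648,  0.13607526]), np.float64(0.0016011487898304256))
(array([0.80241841, 0.22098503, 0.07396046]), np.float64(0.033367963403207856))
[[ 0.001  0.953  0.302]
 [ 1.    -0.001  0.   ]
 [ 0.     0.302 -0.953]] [ 0.07876689  0.00043771 -0.12147838]
now [196.  567.  253.2] yaw -19.07 | shift units (in present axes) [-14.002  -3.287   0.13 ] turn units [-0.    -0.    -0.902] | final-axes shift [-10.973  -9.298   0.129]
```

```bash
python3 -m pendant '[[-1,-0.1,0,0,0,0],[-1,-0.1,0,0,0,0],[-1,-0.1,0,0,0,0],[-1,-0.1,0,0,0,0],[-1,-0.1,0,0,0,0]]'; python3 -m pendant '[[-1,-0.1,0,0,0,0],[-1,-0.1,0,0,0,0],[-1,-0.1,0,0,0,0],[-1,-0.1,0,0,0,0],[-1,-0.1,0,0,0,0]]';python3 -m pendant '[[-1,-0.1,0,0,0,0],[-1,-0.1,0,0,0,0],[-1,-0.1,0,0,0,0],[-1,-0.1,0,0,0,0],[-1,-0.1,0,0,0,0]]'; python3 -m pendant '[[-1,-0.1,0.3,0,0,0],[-1,-0.1,0.3,0,0,0],[-1,-0.1,0.3,0,0,-0.2],[0,0,0.3,0,0,-0.23],[0,0,0,0,0,-0.23]]'
python3 -m pendant '[[0,0,0,0,0,-0.23],[0,0,0,0,0,0],[0,0,0,0,0,0]]'
python3 - <<'E'
from h import *
goto(.605,.378,.22,8)
c=env.capture("wrist"); save(c,"w1.png",None,1.5)
E
```

```text
clock: 0.92
tcp_pos: [0.311, 0.5139, 0.2534]
ee_rot: [0.0, 0.165, 0.986, 0.0]
wrist_force: [0.1, -0.4, 0.1]
gripper_width: 0.0853
clock: 1.33
tcp_pos: [0.4252, 0.4611, 0.2533]
ee_rot: [0.0, 0.166, 0.986, 0.0]
wrist_force: [-0.2, 0.8, 0.0]
gripper_width: 0.0855
clock: 1.75
tcp_pos: [0.5393, 0.4084, 0.2532]
ee_rot: [-0.0, 0.166, 0.986, -0.0]
wrist_force: [-0.1, -0.4, 0.3]
gripper_width: 0.0851
clock: 2.17
tcp_pos: [0.6074, 0.3759, 0.221]
ee_rot: [-0.001, -0.008, 1.0, -0.001]
wrist_force: [-0.6, -0.3, 0.6]
gripper_width: 0.0855
clock: 2.42
tcp_pos: [0.6066, 0.3775, 0.2232]
ee_rot: [-0.0, -0.065, 0.998, -0.0]
wrist_force: [0.3, 0.5, 0.2]
gripper_width: 0.0857
now [606.6 377.5 223.2] yaw 7.42 | shift units (in present axes) [0.062 0.03  0.127] turn units [-0.    -0.    -0.019] | final-axes shift [0.061 0.03  0.127]
```

View pics/w1.png

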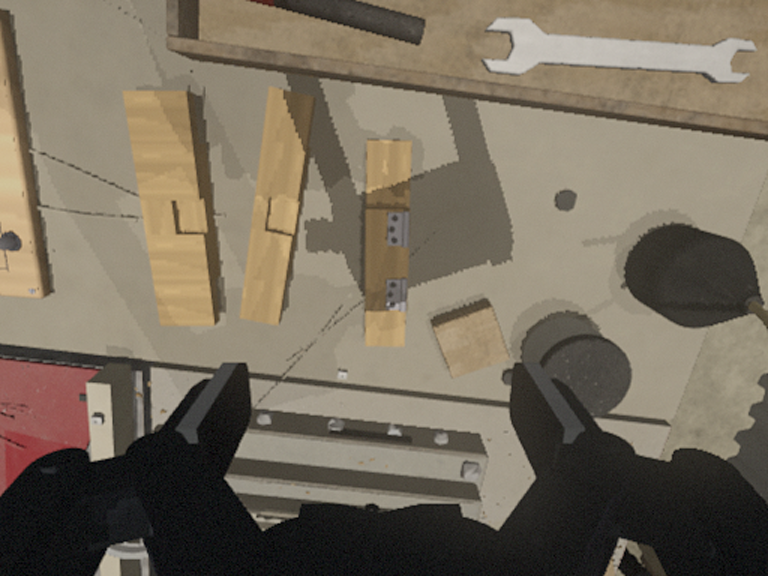

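```bash
python3 - <<'E'
from h import *
c=env.capture("wrist")
def show(n,L,z):
    P=np.array([onz(c,(x/1.5,y/1.5),z)[:2] for x,y in L])*1000; print(n,np.round(P,1).tolist(),'mean',np.round(P.mean(0),1))
show('hinge',[(367,140),(411,140),(406,346),(366,346)],.012)
show('block',[(365,208),(410,208),(409,311),(365,311)],.024)
show('wide',[(124,92),(188,91),(216,324),(160,325)],.024)
show('narrow',[(268,88),(314,95),(279,323),(241,319)],.024)
E
python3 - <<'E'
from h import *
c=env.capture("wrist");im=c["image"]
hsv=cv2.cvtColor(im,cv2.COLOR_RGB2HSV)
for p in [(172,150),(270,250),(388,170),(388,240),(300,150),(480,230)]:
    print(p,hsv[int(p[1]/1.5),int(p[0]/1.5)])
E
```

```text
hinge [[531.0, 359.6], [526.9, 390.5], [686.3, 410.7], [690.5, 378.2]] mean [608.7 384.7]
block [[577.1, 364.1], [572.9, 396.0], [651.0, 407.1], [655.4, 373.6]] mean [614.1 385.2]
wide [[521.7, 196.5], [515.6, 238.6], [681.2, 260.4], [687.6, 217.3]] mean [601.5 228.2]
narrow [[506.8, 291.0], [507.2, 321.5], [674.0, 308.7], [674.4, 279.4]] mean [590.6 300.2]
(172, 150) [ 19 100 184]
(270, 250) [ 18 103 173]
(388, 170) [ 19 105 183]
(388, 240) [ 14  33 117]
(300, 150) [ 19 101 181]
(480, 230) [ 20  50 107]
```

```bash
python3 - <<'E'
from h import *
goto(.6146,.3854,.10,6.9)
goto(.6146,.3854,.026,6.9)
E
```

```text
now [606.5 377.7 223.4] yaw 7.5 | shift units (in present axes) [-0.359  0.264  4.938] turn units [-0.    0.    0.02] | final-axes shift [-0.357  0.268  4.938]
now [606.5 377.7 223.4] yaw 7.5 | shift units (in present axes) [-0.358  0.264  7.898] turn units [-0.    0.    0.02] | final-axes shift [-0.357  0.268  7.898]
```

```bash
python3 -m pendant '[[-0.36,0.26,1,0,0,0.02],[0,0,1,0,0,0],[0,0,1,0,0,0],[0,0,1,0,0,0],[0,0,1,0,0,0]]'; python3 -m pendant '[[0,0,0,0,0,0],[0,0,0,0,0,0]]'
python3 - <<'E'
from h import *
goto(.6146,.3854,.026,6.9)
c=env.capture("wrist"); save(c,"w2.png",None,1.5)
E
```

```text
clock: 2.98
tcp_pos: [0.6147, 0.3854, 0.0975]
ee_rot: [0.0, -0.06, 0.998, 0.0]
wrist_force: [-0.2, -1.6, -0.2]
gripper_width: 0.0856
clock: 3.15
tcp_pos: [0.6135, 0.3847, 0.097]
ee_rot: [-0.002, -0.061, 0.998, -0.001]
wrist_force: [1.0, -0.7, 0.5]
gripper_width: 0.0853
now [613.5 384.7  97. ] yaw 6.98 | shift units (in present axes) [-0.057  0.026  2.841] turn units [-0.002 -0.006  0.003] | final-axes shift [-0.047  0.022  2.841]
```

View pics/w2.png

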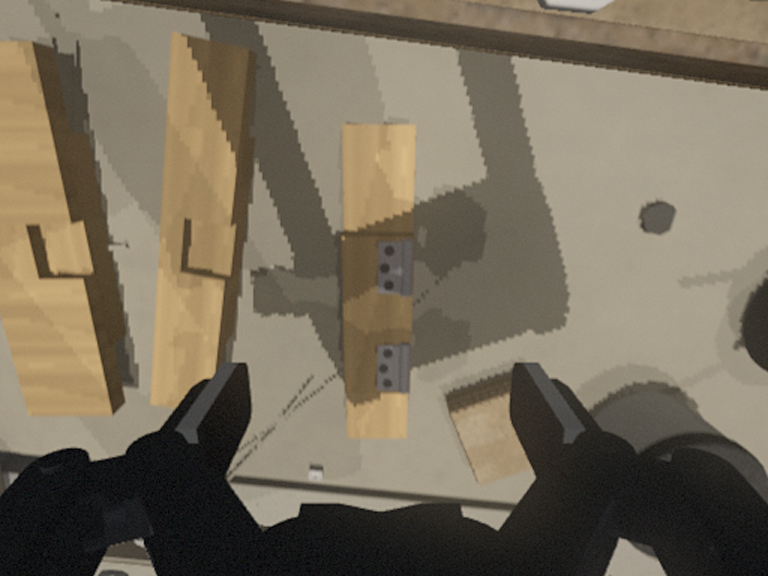

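```bash
python3 -m pendant '[[-0.04,0.02,1,0,0,0],[0,0,1,0,0,0],[0,0,0.8,0,0,0],[0,0,0,0,0,0],[0,0,0,0,0,0]]'; python3 -m pendant '[[0,0,0,0,0,0],[0,0,0,0,0,0],[0,0,0,0,0,0],[0,0,0,0,0,0],[0,0,0,0,0,0]]' 1 40;python3 -m pendant '[[0,0,0,0,0,0],[0,0,0,0,0,0],[0,0,0,0,0,0],[0,0,0,0,0,0]]'
python3 - <<'E'
from h import *
c=env.capture("wrist"); save(c,"w3.png",None,1)
E
```

```text
clock: 3.62
tcp_pos: [0.616, 0.386, 0.0294]
ee_rot: [0.0, -0.061, 0.998, 0.0]
wrist_force: [0.8, -0.3, 0.8]
gripper_width: 0.0852
clock: 4.03
tcp_pos: [0.6164, 0.3861, 0.0297]
ee_rot: [0.001, -0.061, 0.998, 0.0]
wrist_force: [-0.3, 0.3, 0.9]
gripper_width: 0.031
clock: 4.37
tcp_pos: [0.6164, 0.3861, 0.0297]
ee_rot: [0.001, -0.061, 0.998, 0.0]
wrist_force: [-0.8, -0.7, 6.6]
gripper_width: 0.0312
```

View pics/w3.png

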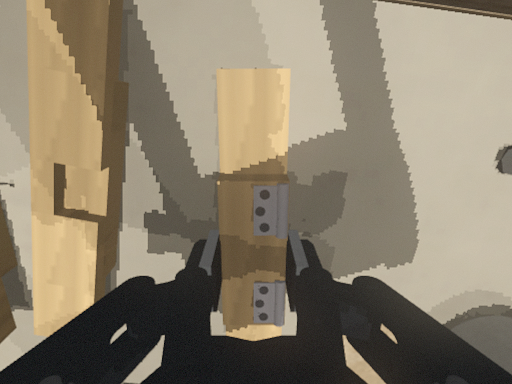

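```bash
python3 -m pendant '[[0,0,-0.6,0,0,0],[0,0,-1,0,0,0],[0,0,-1,0,0,0],[0,0,-1,0,0,0],[0,0,-1,0,0,0]]'; python3 -m pendant '[[0.3,-1,-1,0,0,0.05],[0.3,-1,-1,0,0,0.05],[0.3,-1,0,0,0,0.05],[0.3,-1,0,0,0,0.05],[0.3,-1,0,0,0,0.03]]';python3 -m pendant '[[0.3,-1,0,0,0,0],[0.3,-1,0,0,0,0],[0.3,-1,0,0,0,0],[0.3,-1,0,0,0,0],[0.3,-1,0,0,0,0]]';python3 -m pendant '[[0.3,-1,0,0,0,0],[0.3,-1,0,0,0,0],[0,0,0,0,0,0],[0,0,0,0,0,0],[0,0,0,0,0,0]]'
python3 - <<'E'
from h import *
goto(.56,.08,.2,0)
c=env.capture("wrist"); save(c,"w4.png",None,1.5)
E
```

```text
clock: 4.83
tcp_pos: [0.6154, 0.3857, 0.1453]
ee_rot: [-0.0, -0.061, 0.998, -0.0]
wrist_force: [0.4, 0.2, -1.3]
gripper_width: 0.0311
clock: 5.25
tcp_pos: [0.5869, 0.2575, 0.1951]
ee_rot: [0.001, -0.001, 1.0, 0.0]
wrist_force: [0.3, -0.5, -0.9]
gripper_width: 0.0312
clock: 5.67
tcp_pos: [0.5492, 0.1323, 0.1943]
ee_rot: [0.0, -0.001, 1.0, -0.0]
wrist_force: [0.2, -0.0, -0.6]
gripper_width: 0.0312
clock: 6.08
tcp_pos: [0.5353, 0.0836, 0.1941]
ee_rot: [0.001, -0.001, 1.0, 0.0]
wrist_force: [-0.1, 1.1, -0.4]
gripper_width: 0.031
now [535.3  83.6 194.1] yaw 0.09 | shift units (in present axes) [-0.99  -0.145 -0.237] turn units [0.001 0.002 0.003] | final-axes shift [-0.99  -0.144 -0.238]
```

View pics/w4.png

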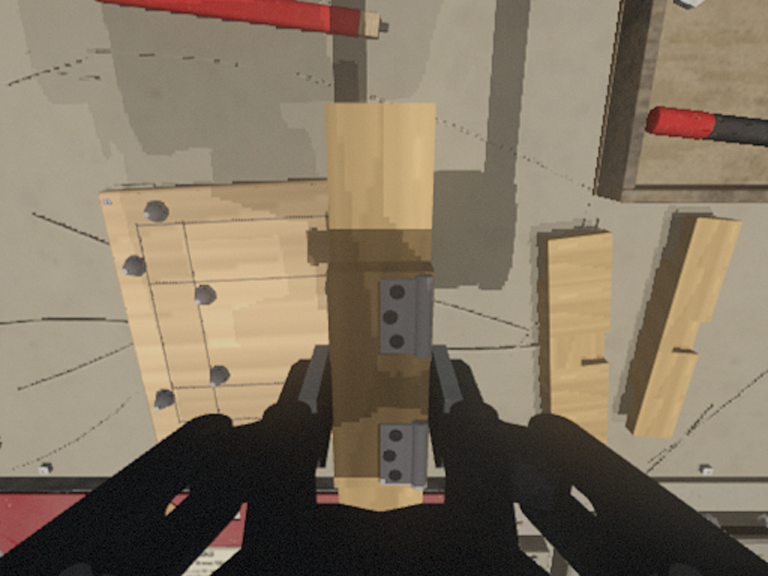

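```bash
cat >> h.py <<'E'
PINS=np.array([[x,s*y] for x,y in[(-26,46.5),(38,46.5),(-50,91.5),(56,91.5),(-87,69),(87,69)] for s in(1,-1)])/1000.
def jigfit(c,guess=(.585,.008,0.03),z=.019,tol=.015,show=True,region=None):
    im=c["image"].astype(int); v=im.max(2); m=((v<110)&(v-im.min(2)<40)).astype(np.uint8)
    n,l,st,ce=cv2.connectedComponentsWithStats(m)
    B=[(onz(c,ce[i],z)[:2],ce[i],st[i,4]) for i in range(1,n) if 40<st[i,4]<400 and st[i,2]<30 and st[i,3]<30]
    x,y,w=guess
    for it in range(4):
        C=np.array([[np.cos(w),-np.sin(w)],[np.sin(w),np.cos(w)]]); A=[];D=[]
        for p in PINS:
            q=C@p+[x,y]; 
            if not B: break
            k=min(B,key=lambda b:np.linalg.norm(b[0]-q))
            if np.linalg.norm(k[0]-q)<tol: A.append(p);D.append(k[0])
        A=np.array(A);D=np.array(D); a0=A.mean(0);d0=D.mean(0)
        H=(A-a0).T@(D-d0); w=np.arctan2(H[0,1]-H[1,0],H[0,0]+H[1,1]); C=np.array([[np.cos(w),-np.sin(w)],[np.sin(w),np.cos(w)]])
        x,y=d0-C@a0
    if show: print("jig",round(x*1000,1),round(y*1000,1),round(np.degrees(w),2),"n",len(A),"res mm",np.round((D-(A@C.T+[x,y]))*1000,1).tolist())
    return x,y,w
def inj(j,px,py):
    x,y,w=j; return x+np.cos(w)*px-np.sin(w)*py, y+np.sin(w)*px+np.cos(w)*py
E
python3 - <<'E'
from h import *
c=env.capture("wrist"); j=jigfit(c)
P=np.array([onz(c,(x/1.5,y/1.5),.019)[:2] for x,y in[(155,211),(133,266),(204,295),(219,376),(164,399)]]);print(np.round(P*1000,1))
c=env.capture("side"); jigfit(c)
E
```

```text
jig 584.6 10.3 2.58 n 5 res mm [[-0.9, 0.2], [-0.5, -0.7], [0.8, 0.5], [-0.4, 0.1], [1.1, -0.0]]
[[503.2 -63.8]
 [541.1 -84.5]
 [562.1 -38.2]
 [626.  -34.4]
 [645.7 -78.2]]h.py:42: RuntimeWarning: Mean of empty slice.
  A=np.array(A);D=np.array(D); a0=A.mean(0);d0=D.mean(0)
  ret = ret.dtype.type(ret / rcount)
Traceback (most recent call last):
  File "h.py", line 43, in jigfit
    H=(A-a0).T@(D-d0); w=np.arctan2(H[0,1]-H[1,0],H[0,0]+H[1,1]); C=np.array([[np.cos(w),-np.sin(w)],[np.sin(w),np.cos(w)]])
                                    ~^^^^^
IndexError: invalid index to scalar variable.
```

```bash
python3 -m pendant '[[0,-1,-0.6,0,0,0],[0,-1,-0.6,0,0,0],[0,-0.95,-0.6,0,0,0],[0,0,0,0,0,0],[0,0,0,0,0,0]]'
python3 - <<'E'
from h import *
c=env.capture("wrist"); save(c,"w5.png",None,1.5); j=jigfit(c,(.5846,.0103,.045));  j=jigfit(c,(.5846,.0103,.045),z=.022)
goto(*inj(j,7.8e-3,.069),.1,np.degrees(j[2]))
E
```

```text
clock: 6.65
tcp_pos: [0.5361, 0.0095, 0.2391]
ee_rot: [0.001, -0.001, 1.0, -0.0]
wrist_force: [0.3, 0.1, -0.9]
gripper_width: 0.0309
jig 583.7 7.3 2.78 n 6 res mm [[0.6, -2.4], [-0.5, 2.6], [-2.1, -2.4], [-0.4, 1.7], [1.5, -1.6], [0.9, 2.0]]
jig 582.8 7.4 2.78 n 6 res mm [[0.8, -3.2], [-0.4, 3.4], [-2.8, -3.2], [-1.1, 2.5], [2.1, -2.1], [1.4, 2.6]]
now [535.3  10.3 238.3] yaw 0.12 | shift units (in present axes) [-2.084  2.649  5.533] turn units [ 0.001  0.    -0.089] | final-axes shift [-2.206  2.552  5.531]
```

View pics/w5.png

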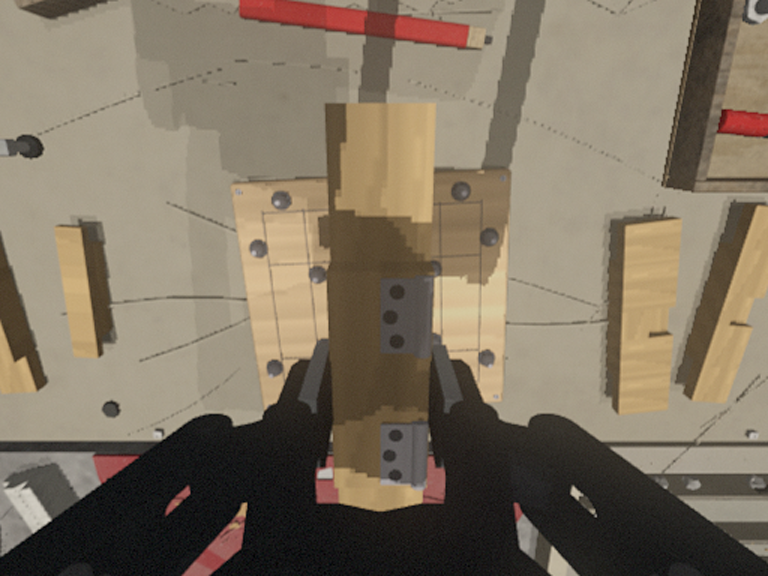

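```bash
python3 - <<'E'
from h import *
c=env.capture("wrist"); j=jigfit(c,(.5846,.0103,.045),z=.012)
for q in [(232,183),(510,169),(502,402)]: print(np.round(onz(c,(q[0]/1.5,q[1]/1.5),.012)*1000,1))
for t in [(-102,-108),(-102,108),(102,108)]: print(np.round(np.array(inj(j,t[0]/1e3,t[1]/1e3))*1000,1))
s=env.state();M=Rm(s["ee_rot"]); print(M.T@(c["origin"]-s["tcp_pos"]), proj(c,s["tcp_pos"])*1.5)
save(c,"w6.png",(140,100,350,280),3.8)
E
```

```text
jig 585.9 7.2 2.72 n 6 res mm [[-0.3, -0.5], [-1.2, 0.5], [0.0, -0.1], [1.4, 0.1], [0.3, -0.4], [-0.3, 0.4]]
[ 489.5 -101.4   12. ]
[478.5 109.4  12. ]
[680.4 120.5  12. ]
[ 489.1 -105.6]
[478.9 110.2]
[682.6 119.9]
[ 0.07821835  0.00050247 -0.12194484] [378.243392  400.7225932]
```

View pics/w6.png

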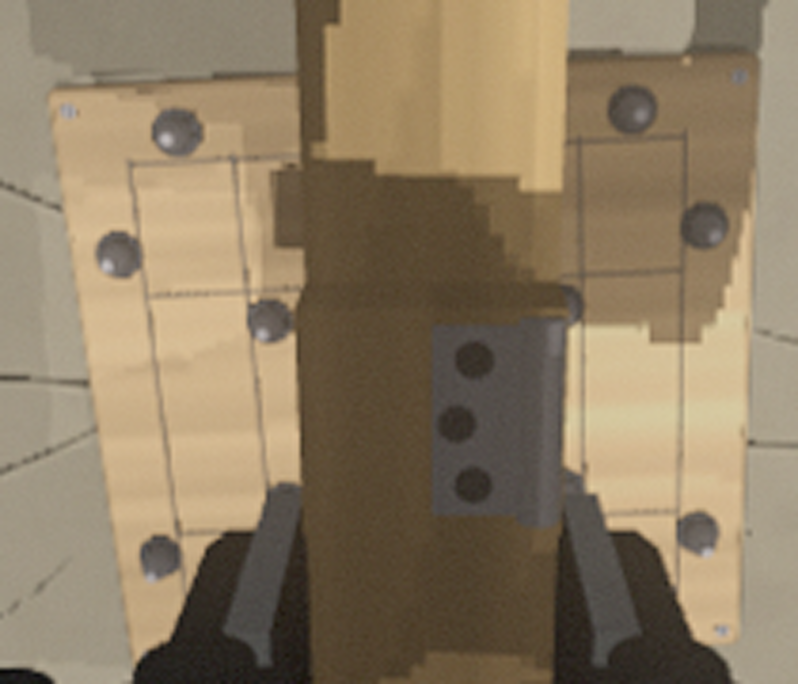

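```bash
python3 - <<'E'
from h import *
j=(.5852,.0072,np.radians(2.72))
goto(*inj(j,7.8e-3,.069),.085,2.72)
E
```

```text
now [534.8  10.7 237.8] yaw 0.16 | shift units (in present axes) [-2.209  2.623  6.111] turn units [ 0.001 -0.002 -0.085] | final-axes shift [-2.319  2.526  6.111]
```

```bash
python3 -m pendant '[[-0.8,0.9,1,0,0,0],[-0.8,0.9,1,0,0,0],[-0.6,0.82,1,0,0,-0.085],[0,0,1,0,0,0],[0,0,1,0,0,0]]'; python3 -m pendant '[[0,0,0.8,0,0,0],[0,0,0,0,0,0],[0,0,0,0,0,0]]'
python3 - <<'E'
from h import *
c=env.capture("wrist"); save(c,"w7.png",None,1.5)
j=(.5852,.0072,np.radians(2.72))
goto(*inj(j,7.8e-3,.069),.085,2.72)
j=jigfit(c,j,z=.015)
E
```

```text
clock: 7.17
tcp_pos: [0.59, 0.0782, 0.1111]
ee_rot: [-0.0, -0.025, 1.0, 0.0]
wrist_force: [-0.4, 0.0, -0.8]
gripper_width: 0.0308
clock: 7.42
tcp_pos: [0.5882, 0.0764, 0.0916]
ee_rot: [-0.002, -0.024, 1.0, 0.0]
wrist_force: [-0.2, 0.6, 0.2]
gripper_width: 0.0314
now [589.5  76.2  93.1] yaw 2.74 | shift units (in present axes) [-0.008  0.013  0.324] turn units [ 0.    -0.003  0.001] | final-axes shift [-0.008  0.013  0.324]
jig 582.8 6.2 5.64 n 5 res mm [[-3.4, -4.6], [1.0, 3.2], [2.1, -1.0], [-0.2, 4.6], [0.5, -2.2]]
```

View pics/w7.png

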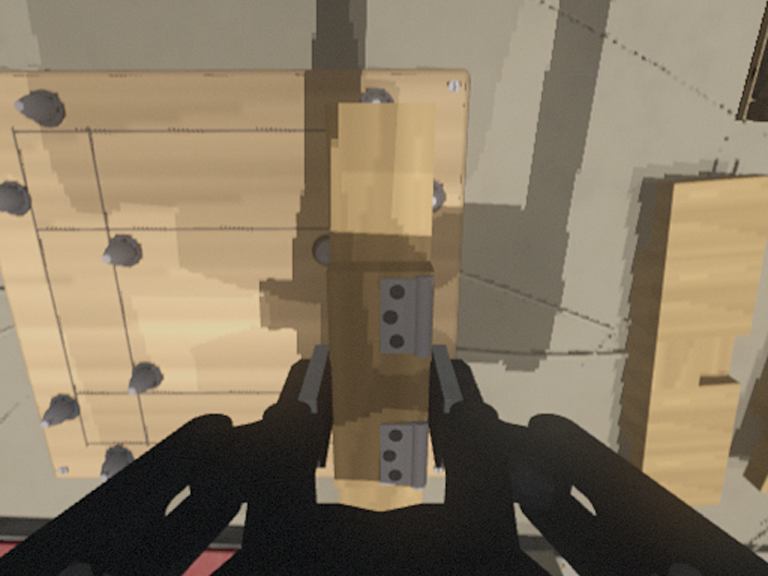

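```bash
python3 - <<'E'
from h import *
c=env.capture("wrist")
j=(.5852,.0072,np.radians(2.72))
A=[];D=[]
for q,p in [((20,105),(-87,-69)),((110,257),(-26,-46.5)),((133,390),(38,-46.5)),((48,421),(56,-91.5)),((107,473),(87,-69)),((377,95),(-87,69)),((440,198),(-50,91.5))]:
    m=onz(c,(q[0]/1.5,q[1]/1.5),.027)[:2]*1000; t=np.array(inj(j,p[0]/1e3,p[1]/1e3))*1000
    print(p,np.round(m,1),np.round(t,1),np.round(m-t,1))
for q in[(340,103),(435,103),(331,236),(433,236)]: print(np.round(onz(c,(q[0]/1.5,q[1]/1.5),.0757)*1000,1))
print(np.round(np.array(inj(j,-.080,.069))*1000,1))
E
```

```text
(-87, -69) [505.4 -67.8] [501.6 -65.9] [ 3.8 -1.9]
(-26, -46.5) [565.5 -40.7] [561.4 -40.5] [ 4.  -0.3]
(38, -46.5) [630.7 -38.5] [625.4 -37.4] [ 5.4 -1. ]
(56, -91.5) [650.  -81.9] [645.5 -81.5] [ 4.6 -0.3]
(87, -69) [679.6 -57.3] [675.4 -57.6] [4.3 0.3]
(-87, 69) [495.   71.5] [495.  72.] [-0.  -0.5]
(-50, 91.5) [533.4  99.4] [530.9  96.2] [2.4 3.2]
[501.9  61.3  75.7]
[500.6  88.8  75.7]
[541.1  59.4  75.7]
[539.6  91.5  75.7]
[502.   72.3]
```

```bash
python3 - <<'E'
from h import *
c=env.capture("wrist")
def jl(P,j):
    x,y,w=j;d=np.array(P[:2])-[x,y];return np.round(1000*np.array([np.cos(w)*d[0]+np.sin(w)*d[1],-np.sin(w)*d[0]+np.cos(w)*d[1]]),1)
j=(.5852,.0072,np.radians(2.72))
g=lambda q:jl(onz(c,(q[0]/1.5,q[1]/1.5),.012),j)
print('near edge',g((100,71)),g((300,70)),g((455,70)))
print('right edge',g((468,80)),g((462,260)),g((457,360)))
print('left edge',g((5,260)),g((55,476)), 'far edge', g((70,477)),g((100,477)))
print('line x-33?',g((60,229)),g((300,228)))
print('line near -78', g((60,130)),g((300,130)))
print('line far', g((110,393)),g((260,392)),g((90,443)),g((145,443)))
print('vertical', g((89,130)),g((147,443)),g((14,130)),g((86,443)))
E
```

```text
near edge [-96.5 -46.8] [-96.9  36.2] [-97.  100.4]
right edge [-93.2 106.1] [-15.5 108. ] [ 36.7 108.4]
left edge [ -15.3 -106.7] [ 108.3 -110.3] far edge [ 109.  -102.1] [109.  -85.5]
line x-33? [-30.1 -77.7] [-30.7  32.7]
line near -78 [-73.3 -68.4] [-73.3  34.9]
line far [ 55.9 -70.3] [55.2  7.4] [ 86.6 -86.7] [ 86.6 -57.1]
vertical [-73.3 -55.9] [ 86.6 -56. ] [-73.2 -88.2] [ 86.6 -88.8]
```

```bash
python3 - <<'E'
from h import *
for i in range(5):
    c=env.capture("wrist"); s=env.state(); print(np.round(c["origin"]*1000,2),np.round(c["rotation"],4),np.round(s["tcp_pos"]*1000,1),np.round(s["ee_rot"],4))
save(c,"w8.png",None,1.5)
c=env.capture("side"); save(c,"d8.png",(200,140,330,230),6)
c=env.capture("scene"); save(c,"s8.png",(200,130,345,240),5.5)
E
```

```text
[512.18  72.9  215.95] [ 0.6817 -0.1063 -0.1115  0.7152] [591.   75.5  94.8] [ 0.0014 -0.0235  0.9997 -0.    ]
[512.27  72.74 216.14] [ 0.6817 -0.1065 -0.1116  0.7151] [591.   75.4  94.9] [ 0.0014 -0.0235  0.9997 -0.    ]
[512.22  72.63 216.16] [ 0.6818 -0.1066 -0.1116  0.7151] [590.9  75.3  94.7] [ 0.0013 -0.0234  0.9997 -0.    ]
[512.11  72.54 216.06] [ 0.6818 -0.1065 -0.1115  0.715 ] [590.7  75.3  94.6] [ 0.0011 -0.0233  0.9997 -0.    ]
[511.98  72.48 215.91] [ 0.6819 -0.1064 -0.1114  0.715 ] [590.5  75.2  94.3] [ 9.000e-04 -2.330e-02  9.997e-01 -0.000e+00]
```

View pics/d8.png

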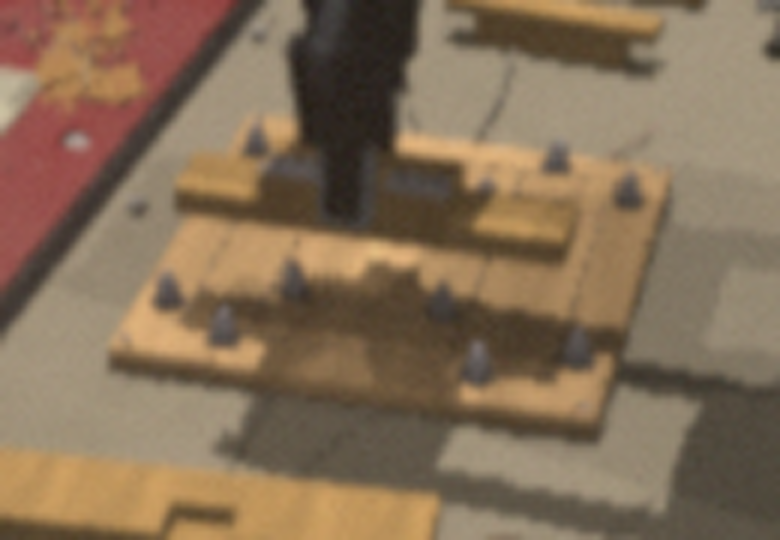

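View pics/s8.png

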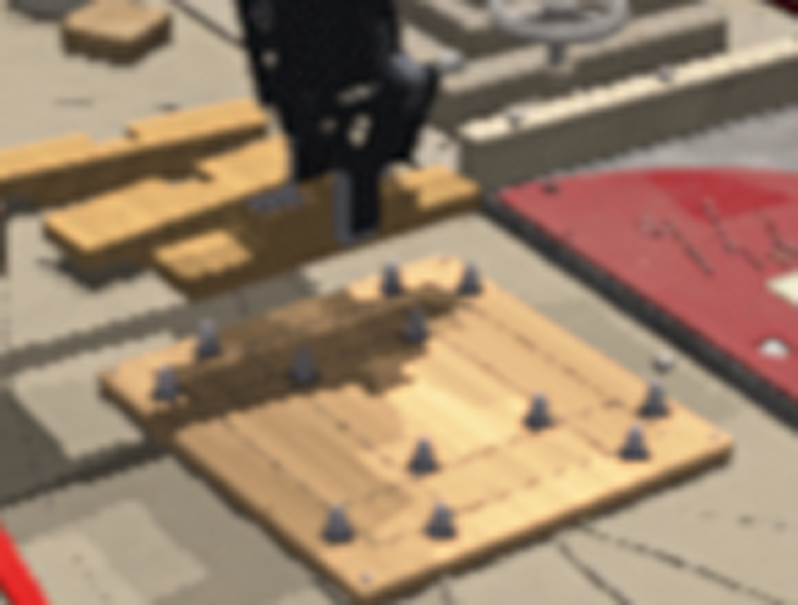

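```bash
python3 -m pendant '[[-0.26,-0.04,0.4,0,0,0],[0,0,0.8,0,0,0],[0,0,0,0,0,0],[0,0,0,0,0,0],[0,0,0,0,0,0]]'
python3 - <<'E'
from h import *
for i in range(3): c=env.capture("wrist")
save(c,"w9.png",None,1.5); print(env.state()["tcp_pos"])
c=env.capture("side"); save(c,"d9.png",(200,140,330,230),6)
c=env.capture("scene"); save(c,"s9.png",(200,130,345,240),5.5)
E
```

```text
clock: 8.33
tcp_pos: [0.5964, 0.0745, 0.0631]
ee_rot: [-0.0, -0.023, 1.0, -0.0]
wrist_force: [-0.8, 0.3, -0.8]
gripper_width: 0.0312
[0.59697294 0.07459675 0.06394455]
```

View pics/w9.png

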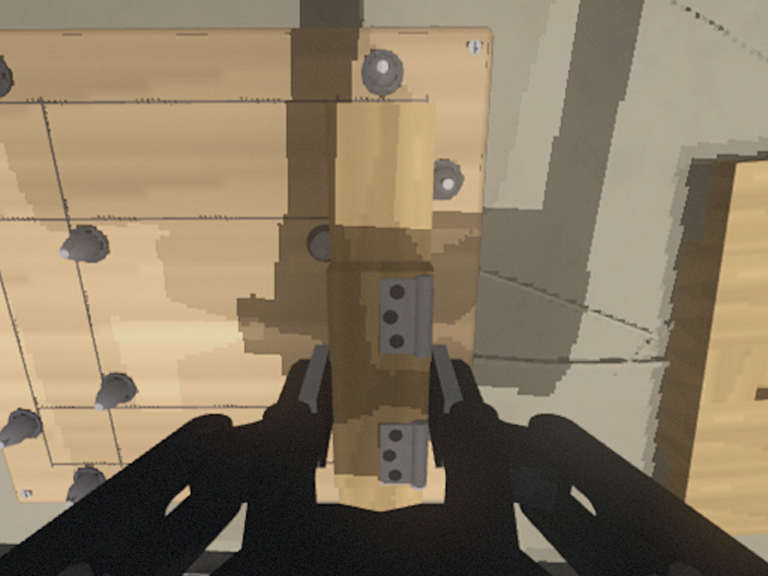

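View pics/d9.png

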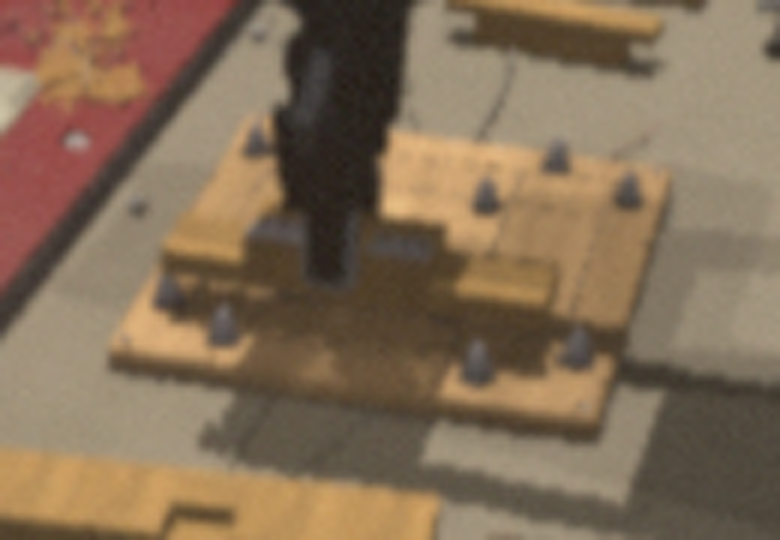

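View pics/s9.png

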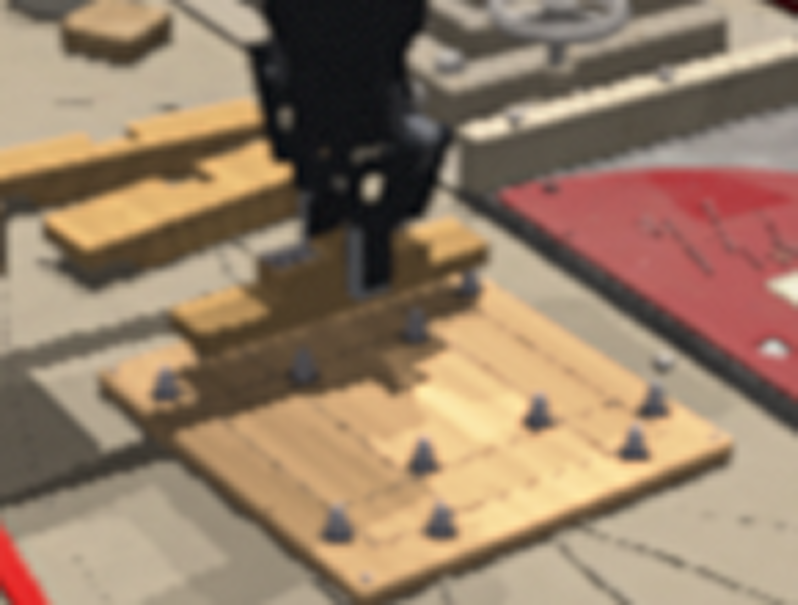

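```bash
cat >> h.py <<'E'
def jl(P,j):
    x,y,w=j;d=np.array(P[:2])-[x,y];return np.round(1000*np.array([np.cos(w)*d[0]+np.sin(w)*d[1],-np.sin(w)*d[0]+np.cos(w)*d[1]]),1)
E
python3 - <<'E'
from h import *
c=env.capture("wrist")
j=(.5918,.0062,np.radians(2.72))
g=lambda q,z:jl(onz(c,(q[0]/1.5,q[1]/1.5),z),j)
print('tips',g((383,67),.027),g((448,184),.027),g((66,253),.027),g((100,405),.027))
print('edges',g((492,50),.012),g((480,300),.012),'near',g((150,30),.012),g((400,29),.012),'line',g((150,101),.012),g((420,100),.012))
print('lines',g((150,217),.012),g((150,407),.012),g((43,103),.012),g((120,463),.012),g((0,275),.012),g((52,463),.012))
zl=.0639-.0297+.012
for q in[(331,103),(434,103),(329,228),(434,228)]: print('lap',g(q,zl))
print('blk',g((328,270),zl+.012),g((433,270),zl+.012))
print('tcp',jl(env.state()["tcp_pos"],j))
E
```

```text
tips [-92.  70.] [-55.   92.7] [-30.4 -45.1] [ 33.3 -44.8]
edges [-99.5 108.1] [ -6.7 110.3] near [-105.7  -10.2] [-106.   76.] line [-82.9 -13.7] [-83.3  83.5]
lines [-41.  -20.3] [ 44.1 -33.5] [-82.3 -52.4] [ 74.3 -52.2] [-17.4 -84.6] [ 74.3 -83.9]
lap [-79.9  54.9]
lap [-79.9  84.7]
lap [-43.3  53.1]
lap [-43.3  86. ]
blk [-33.1  53.7] [-33.1  84.7]
tcp [ 8.3 68.1]
```

```bash
python3 -m pendant '[[0.17,0.02,0.1,0,0,0],[0,0,0.08,0,0,0],[0,0,0,0,0,0],[0,0,0,0,0,0]]'
python3 - <<'E'
from h import *
for i in range(3): c=env.capture("wrist")
save(c,"w10.png",(140,0,360,200),3.6); s=env.state();print(s["tcp_pos"],s["wrist_force"])
np.save("o.npy",np.r_[c["origin"],c["rotation"],s["tcp_pos"]])
E
```

```text
clock: 8.97
tcp_pos: [0.5918, 0.0749, 0.0586]
ee_rot: [-0.0, -0.023, 1.0, -0.0]
wrist_force: [-0.3, 0.8, -0.6]
gripper_width: 0.0311
[0.59229448 0.07484714 0.05880439] [-0.37347697  0.10382879  0.07312084]
```

View pics/w10.png

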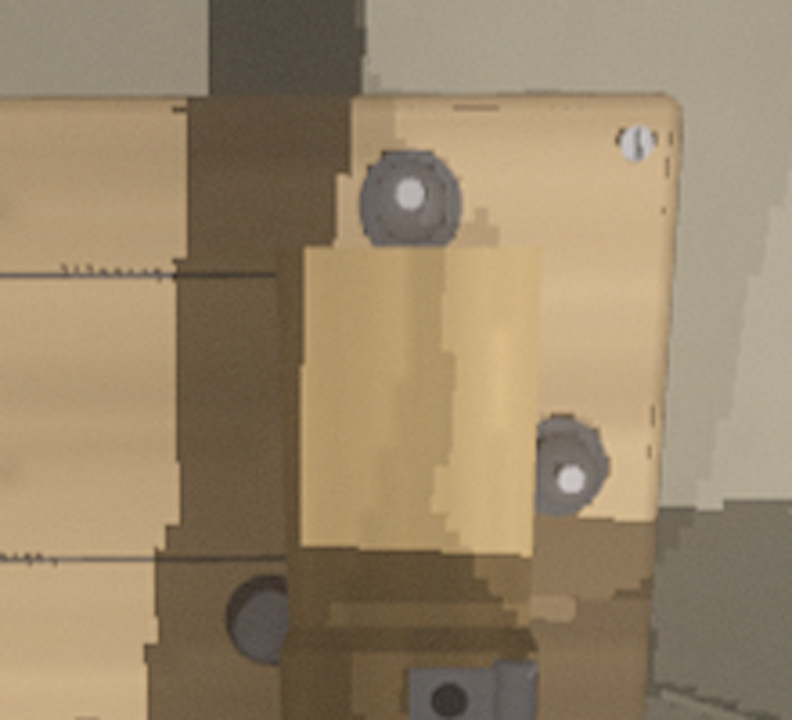

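```bash
python3 - <<'E'
from h import *
o=np.load("o.npy"); c=env.capture("wrist"); K=c["K"]; c=dict(K=K,origin=o[:3],rotation=o[3:7])
j=(.5875,.0073,np.radians(2.72))
g=lambda q,z:jl(onz(c,(140+q[0]/3.6,q[1]/3.6),z),j)
zl=.0588-.0297+.012
print('tips',g((410,193),.027),g((571,480),.027),'base centre',g((411,200),.017))
print('edge',g((400,97),.012),'line',g((200,274),.012),g((100,559),.012), 'r edge',g((680,110),.012),g((655,520),.012))
for q in[(302,247),(541,246),(300,548),(532,555)]: print('lap',g(q,zl))
print(jl(o[7:10],j))
E
```

```text
tips [-87.9  68.5] [-50.6  91.3] base centre [-88.2  68.7]
edge [-102.    67.2] line [-78.7  37.7] [-36.2  19.4] r edge [-100.4  106.6] [-42.5 107.1]
lap [-80.4  55.5]
lap [-80.5  84.3]
lap [-43.6  54.1]
lap [-42.7  84.5]
[ 8.  67.2]
```

```bash
python3 -m pendant '[[0,0,0.2,0,0,0],[0,0,0.2,0,0,0],[0,0,0.2,0,0,0],[0,0,0,0,0,0]]'; python3 -m pendant '[[0,0,0.08,0,0,0],[0,0,0,0,0,0],[0,0,0,0,0,0]]'
python3 - <<'E'
from h import *
for i in range(3): c=env.capture("wrist")
save(c,"w11.png",(140,0,360,200),3.6); s=env.state();print(s["tcp_pos"],s["wrist_force"])
c=env.capture("side"); save(c,"d11.png",(200,140,330,230),6)
E
```

```text
clock: 9.5
tcp_pos: [0.5913, 0.0748, 0.0424]
ee_rot: [-0.001, -0.023, 1.0, -0.0]
wrist_force: [0.3, 0.2, -0.2]
gripper_width: 0.0309
clock: 9.75
tcp_pos: [0.5923, 0.0749, 0.0418]
ee_rot: [0.0, -0.023, 1.0, -0.0]
wrist_force: [-0.2, -0.3, -0.8]
gripper_width: 0.0312
[0.59224589 0.07487783 0.04173364] [ 0.60931988  0.00747812 -1.34304116]
```

View pics/w11.png

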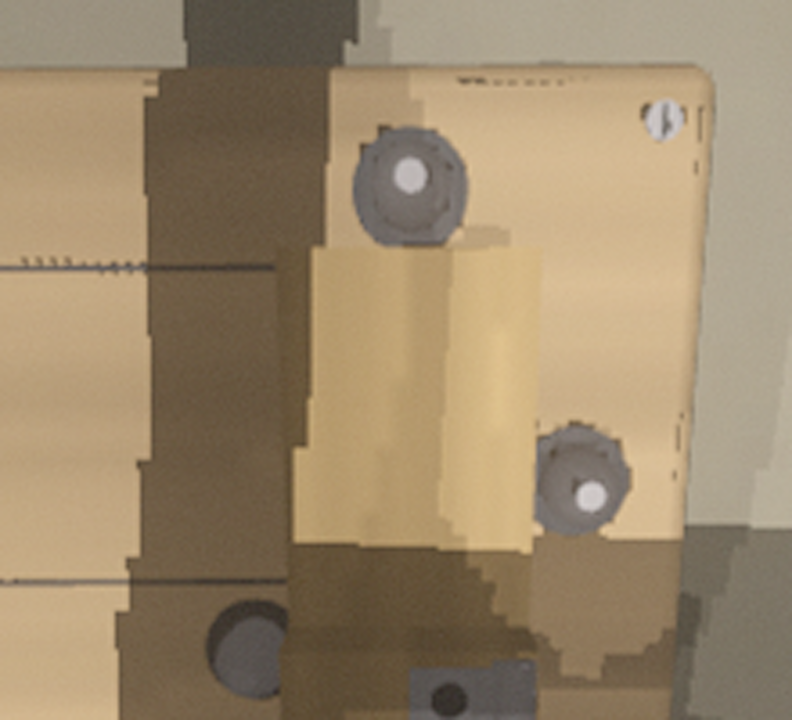

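View pics/d11.png

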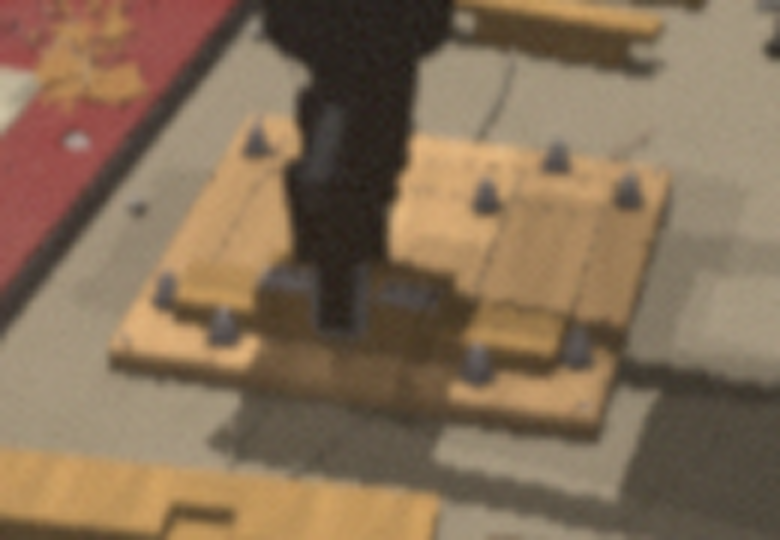

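```bash
python3 -m pendant '[[0,0,0.05,0,0,0],[0,0,0,0,0,0]]'; python3 -m pendant '[[0,0,0,0,0,0],[0,0,0,0,0,0],[0,0,0,0,0,0],[0,0,0,0,0,0],[0,0,0,0,0,0]]' 0; python3 -m pendant '[[0,0,-1,0,0,0],[0,0,-1,0,0,0],[0,0,-1,0,0,0],[0,0,-1,0,0,0],[0,0,-1,0,0,0]]'
python3 - <<'E'
from h import *
c=env.capture("wrist")
save(c,"w12.png",None,1.5)
c=env.capture("side"); save(c,"d12.png",(200,140,330,230),6)
s=env.state();print(s["tcp_pos"],s["wrist_force"])
E
```

```text
clock: 10.12
tcp_pos: [0.5923, 0.0749, 0.0417]
ee_rot: [0.0, -0.023, 1.0, -0.0]
wrist_force: [-2.9, -0.2, 10.1]
gripper_width: 0.0309
clock: 10.53
tcp_pos: [0.5921, 0.0749, 0.0403]
ee_rot: [-0.0, -0.023, 1.0, -0.0]
wrist_force: [-0.3, 0.3, 0.2]
gripper_width: 0.0852
clock: 10.95
tcp_pos: [0.5919, 0.0749, 0.1665]
ee_rot: [-0.0, -0.023, 1.0, -0.0]
wrist_force: [0.0, -0.1, -0.3]
gripper_width: 0.0852
[0.59517053 0.07496385 0.16982174] [ 0.29974556  0.38628651 -0.88765069]
```

View pics/w12.png

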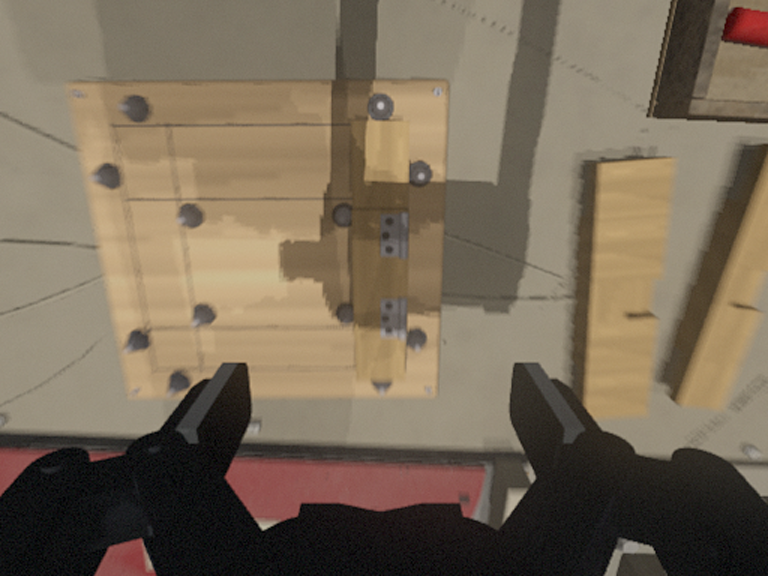

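View pics/d12.png

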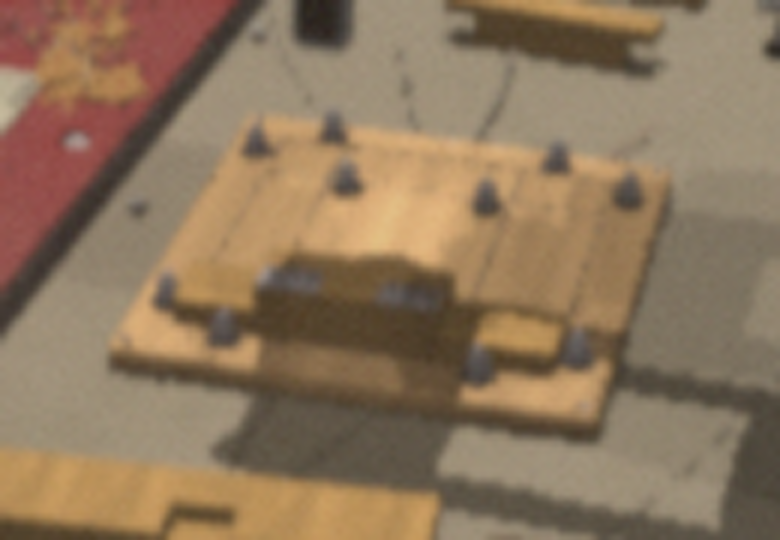

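```bash
python3 -m pendant '[[0.03,-1,-0.5,0,0,0],[0.03,-1,-0.5,0,0,0],[0.03,-1,-0.5,0,0,0],[0.03,-1,-0.3,0,0,0],[0.03,-1,0,0,0,0]]'; python3 -m pendant '[[0.03,-1,0,0,0,0],[0.03,-1,0,0,0,0],[0.03,-1,0,0,0,0],[0.03,-1,0,0,0,0],[0.03,-1,0,0,0,0]]';python3 -m pendant '[[0.03,-1,0,0,0,0],[0.03,-1,0,0,0,0],[0.03,-1,0,0,0,0],[0.03,-1,0,0,0,0],[0.03,-1,0,0,0,0]]';python3 -m pendant '[[0.03,-0.7,0,0,0,-0.04],[0,0,0,0,0,0],[0,0,0,0,0,0],[0,0,0,0,0,0]]'
python3 - <<'E'
from h import *
c=env.capture("wrist")
save(c,"w13.png",None,1.5)
np.save("o.npy",np.r_[c["origin"],c["rotation"]])
goto(.599,-.3175,.1,4)
E
```

```text
clock: 11.47
tcp_pos: [0.595, -0.0514, 0.2116]
ee_rot: [0.001, -0.024, 1.0, -0.0]
wrist_force: [0.9, 0.9, -0.3]
gripper_width: 0.0856
clock: 11.88
tcp_pos: [0.5958, -0.1762, 0.2095]
ee_rot: [-0.001, -0.023, 1.0, 0.0]
wrist_force: [0.4, 1.3, 0.3]
gripper_width: 0.085
clock: 12.3
tcp_pos: [0.598, -0.3012, 0.2094]
ee_rot: [-0.001, -0.023, 1.0, 0.0]
wrist_force: [0.6, -0.5, -0.6]
gripper_width: 0.0857
clock: 12.63
tcp_pos: [0.5981, -0.3167, 0.2096]
ee_rot: [-0.001, -0.034, 0.999, 0.001]
wrist_force: [0.0, 1.1, 0.4]
gripper_width: 0.0852
now [ 598.3 -316.4  209.9] yaw 3.9 | shift units (in present axes) [-0.031 -0.051  4.396] turn units [ 0.002 -0.002 -0.003] | final-axes shift [-0.027 -0.045  4.397]
```

View pics/w13.png

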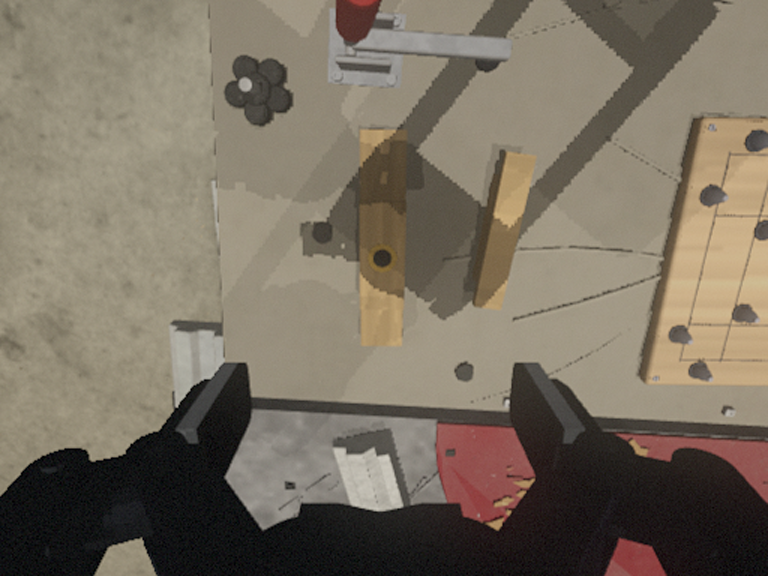

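```bash
python3 - <<'E'
from h import *
o=np.load("o.npy"); c=env.capture("wrist"); K=c["K"]; c=dict(K=K,origin=o[:3],rotation=o[3:7])
def show(n,L,z):
    P=np.array([onz(c,(x/1.5,y/1.5),z)[:2] for x,y in L])*1000; print(n,np.round(P,1).tolist(),'mean',np.round(P.mean(0),1))
show('lap',[(361,128),(406,128),(402,346),(361,347)],.012)
show('hole',[(382,258)],.024)
show('bar',[(506,152),(536,154),(500,308),(474,305)],.024)
E
```

```text
lap [[513.6, -333.9], [511.6, -303.6], [672.9, -292.9], [675.9, -324.9]] mean [ 593.5 -313.9]
hole [[599.9, -313.8]] mean [ 599.9 -313.8]
bar [[522.3, -237.2], [522.3, -217.3], [631.8, -224.8], [630.7, -244.2]] mean [ 576.8 -230.9]
```

```bash
python3 -m pendant '[[-0.06,0.11,1,0,0,0.013],[0,0,1,0,0,0],[0,0,1,0,0,0],[0,0,1,0,0,0],[0,0,1,0,0,0]]'; python3 -m pendant '[[0,0,0.4,0,0,0],[0,0,0,0,0,0],[0,0,0,0,0,0]]'
python3 - <<'E'
from h import *
goto(.5996,-.3136,.029,3.5)
c=env.capture("wrist"); save(c,"w14.png",None,1.5)
E
```

```text
clock: 13.15
tcp_pos: [0.6001, -0.3135, 0.0848]
ee_rot: [0.0, -0.031, 1.0, -0.0]
wrist_force: [-0.2, -0.0, 0.8]
gripper_width: 0.0852
clock: 13.4
tcp_pos: [0.6, -0.3143, 0.0758]
ee_rot: [-0.0, -0.031, 1.0, 0.0]
wrist_force: [0.7, -0.9, -0.7]
gripper_width: 0.0853
now [ 600.  -314.3   75.8] yaw 3.53 | shift units (in present axes) [0.015 0.027 1.871] turn units [ 0.001 -0.001  0.001] | final-axes shift [0.016 0.028 1.871]
```

View pics/w14.png

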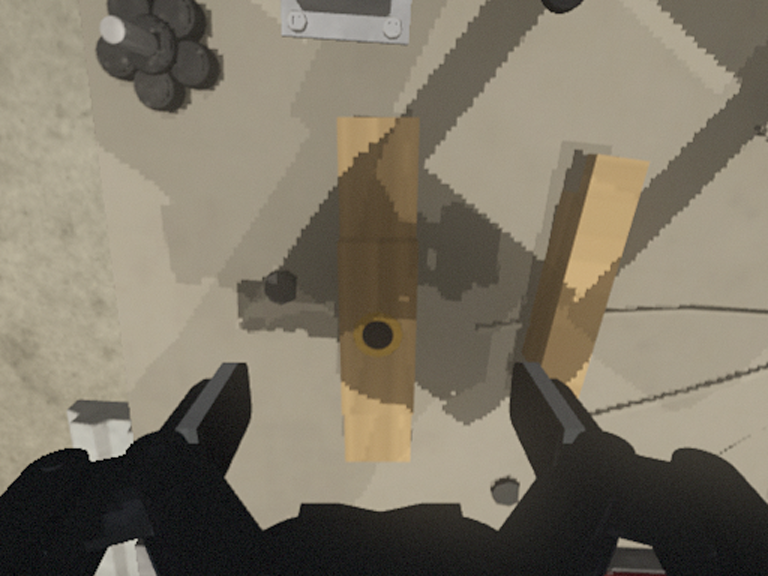

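```bash
python3 -m pendant '[[0.01,0.02,0.9,0,0,0],[0,0,0.93,0,0,0],[0,0,0,0,0,0],[0,0,0,0,0,0]]'; python3 -m pendant '[[0,0,0,0,0,0],[0,0,0,0,0,0],[0,0,0,0,0,0],[0,0,0,0,0,0],[0,0,0,0,0,0]]' 1 40;python3 -m pendant '[[0,0,0,0,0,0],[0,0,0,0,0,0],[0,0,0,0,0,0],[0,0,0,0,0,0]]'
python3 - <<'E'
from h import *
for i in range(4): print(np.round(env.state()["tcp_pos"]*1000,1)); c=env.capture("wrist")
save(c,"w15.png",None,1.5)
E
```

```text
clock: 13.78
tcp_pos: [0.5996, -0.3143, 0.0306]
ee_rot: [-0.0, -0.031, 1.0, 0.0]
wrist_force: [0.1, 0.5, 0.3]
gripper_width: 0.0852
clock: 14.2
tcp_pos: [0.6003, -0.3149, 0.0311]
ee_rot: [0.001, -0.03, 1.0, -0.001]
wrist_force: [0.2, 0.0, 0.7]
gripper_width: 0.031
clock: 14.53
tcp_pos: [0.6003, -0.3149, 0.031]
ee_rot: [0.001, -0.03, 1.0, -0.001]
wrist_force: [-0.9, 0.7, 6.0]
gripper_width: 0.0308
[ 600.3 -314.9   31. ]
[ 600.3 -314.9   31.1]
[ 600.3 -314.9   31.1]
[ 600.3 -314.9   31.1]
```

View pics/w15.png

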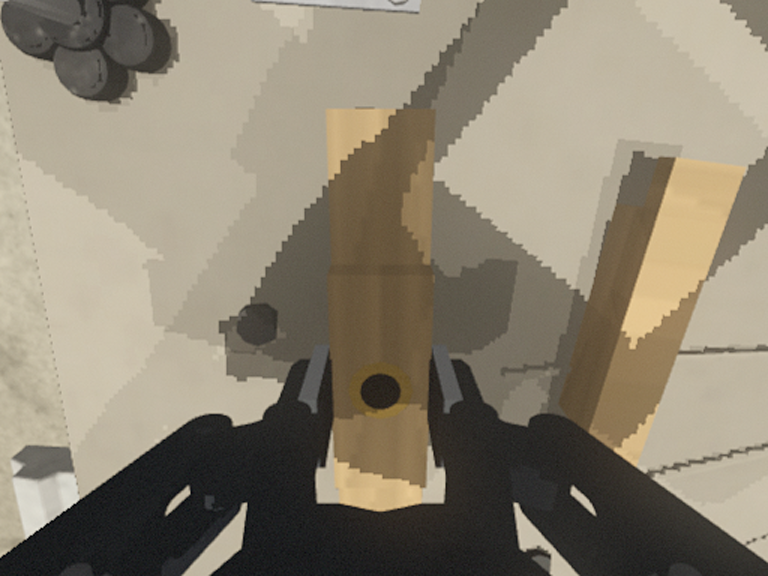

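```bash
python3 -m pendant '[[0,0,-0.6,0,0,0],[0,0,-1,0,0,0],[0,0,-1,0,0,0],[0,0,-1,0,0,0],[0,0.1,-0.4,0,0,0]]'; python3 -m pendant '[[-0.05,1,0,0,0,0],[-0.05,1,0,0,0,0],[-0.05,1,0,0,0,0],[-0.05,1,0,0,0,0],[-0.05,1,0,0,0,0]]';python3 -m pendant '[[-0.05,1,0,0,0,0],[-0.05,1,0,0,0,0],[-0.05,1,0,0,0,0],[-0.05,1,0,0,0,0],[-0.05,1,0,0,0,0.025]]';python3 -m pendant '[[0,0,1,0,0,0],[0,0,0.6,0,0,0],[0,0,0.4,0,0,0],[0,0,0,0,0,0],[0,0,0,0,0,0]]'
python3 - <<'E'
from h import *
j=(.5876,.0063,np.radians(2.75))
for i in range(4): print(np.round(env.state()["tcp_pos"]*1000,1)); c=env.capture("wrist")
goto(*inj(j,6.4e-3,-.069),.060,2.75)
save(c,"w16.png",None,1.5);np.save("o.npy",np.r_[c["origin"],c["rotation"]])
c=env.capture("scene"); save(c,"s16.png",(200,130,345,240),5.5)
E
```

```text
clock: 15.15
tcp_pos: [0.6012, -0.3133, 0.1336]
ee_rot: [0.002, -0.03, 1.0, -0.002]
wrist_force: [0.8, -0.5, 0.3]
gripper_width: 0.0311
clock: 15.57
tcp_pos: [0.5974, -0.1854, 0.1292]
ee_rot: [-0.0, -0.03, 1.0, 0.0]
wrist_force: [0.3, 0.7, -1.6]
gripper_width: 0.0311
clock: 15.98
tcp_pos: [0.596, -0.0602, 0.1292]
ee_rot: [-0.0, -0.024, 1.0, 0.0]
wrist_force: [-0.3, -0.8, -0.6]
gripper_width: 0.031
clock: 16.4
tcp_pos: [0.5962, -0.0617, 0.0792]
ee_rot: [-0.001, -0.024, 1.0, 0.0]
wrist_force: [-0.6, -0.7, -0.6]
gripper_width: 0.0309
[596.2 -61.7  79.2]
[596.9 -61.9  80. ]
[597.3 -62.1  80.4]
[597.5 -62.2  80.7]
now [597.5 -62.1  80.8] yaw 2.71 | shift units (in present axes) [ 0.008 -0.006  0.83 ] turn units [-0.001  0.003 -0.001] | final-axes shift [ 0.007 -0.007  0.83 ]
```

View pics/w16.png

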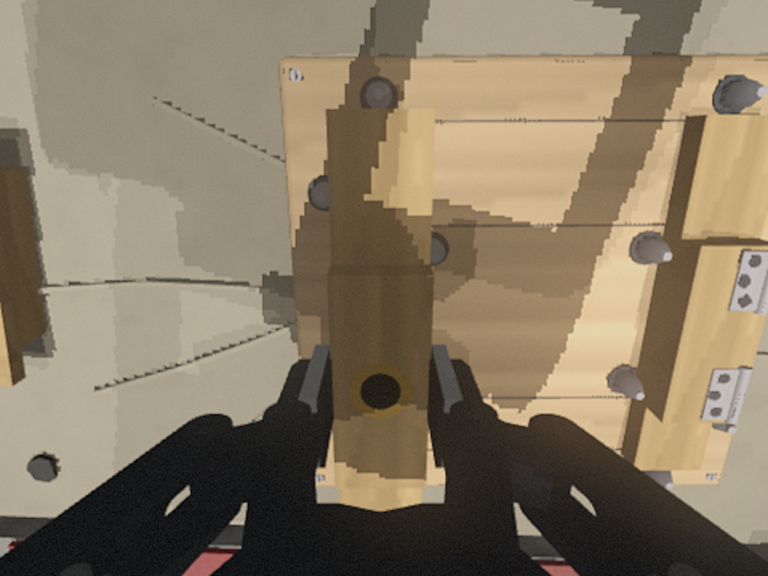

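View pics/s16.png

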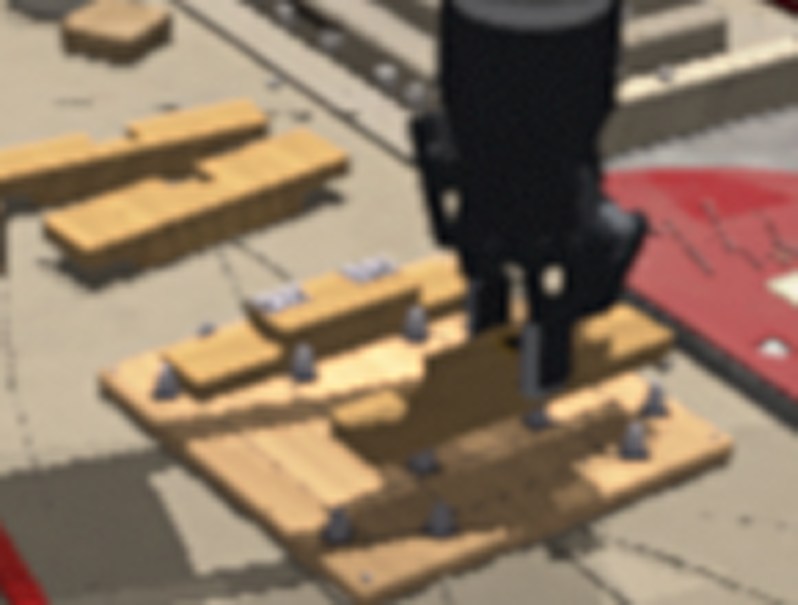

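```bash
python3 -m pendant '[[0,0,0.5,0,0,0],[0,0,0.3,0,0,0],[0,0,0,0,0,0],[0,0,0,0,0,0],[0,0,0,0,0,0]]'
python3 - <<'E'
from h import *
for i in range(5): c=env.capture("wrist"); s=env.state()
print(s["tcp_pos"])
save(c,"w17.png",(140,0,360,200),3.6)
j=(.5876,.0063,np.radians(2.75)); print(jl(s["tcp_pos"],j)); np.save("o.npy",np.r_[c["origin"],c["rotation"],s["tcp_pos"]])
E
```

```text
clock: 17.07
tcp_pos: [0.5968, -0.0617, 0.0601]
ee_rot: [0.0, -0.024, 1.0, -0.0]
wrist_force: [0.5, -0.2, -0.6]
gripper_width: 0.0311
[ 0.59695878 -0.06167059  0.0601687 ]
[  6.1 -68.3]
```

View pics/w17.png

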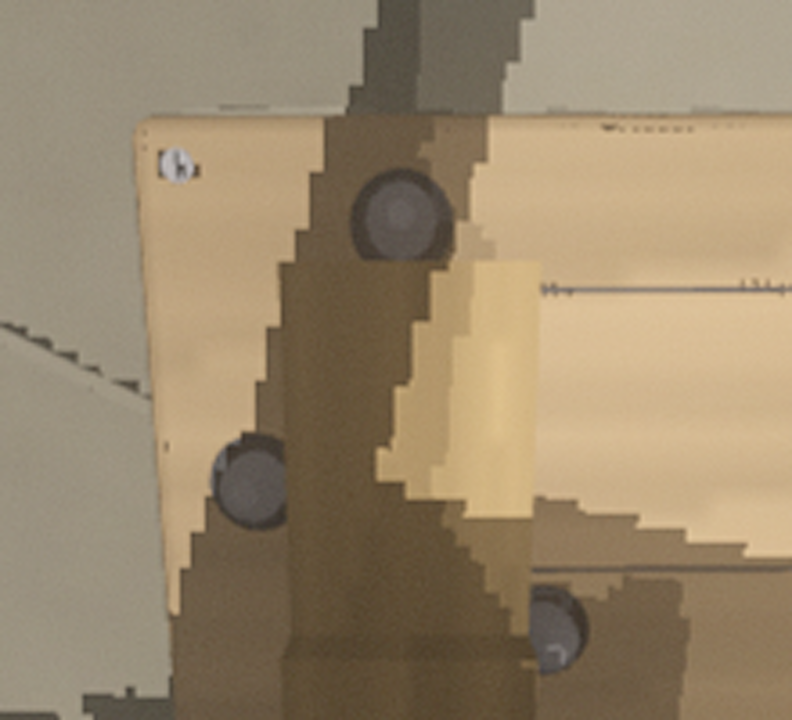

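```bash
python3 -m pendant '[[0.01,-0.03,0.2,0,0,0],[0,0,0.2,0,0,0],[0,0,0.2,0,0,0],[0,0,0,0,0,0],[0,0,0,0,0,0]]'; python3 -m pendant '[[0,0,0.09,0,0,0],[0,0,0.03,0,0,0],[0,0,0,0,0,0]]'
```

```text
clock: 17.73
tcp_pos: [0.5959, -0.0623, 0.0441]
ee_rot: [-0.001, -0.024, 1.0, 0.0]
wrist_force: [-0.9, -0.1, -0.9]
gripper_width: 0.031
clock: 17.98
tcp_pos: [0.5966, -0.0624, 0.043]
ee_rot: [0.0, -0.024, 1.0, -0.0]
wrist_force: [-2.1, -0.1, 10.2]
gripper_width: 0.0309
```

```bash
python3 -m pendant '[[0,0,0,0,0,0],[0,0,0,0,0,0],[0,0,0,0,0,0],[0,0,0,0,0,0],[0,0,0,0,0,0]]' 0; python3 -m pendant '[[0,0,-1,0,0,0],[0,0,-1,0,0,0],[0,0,-1,0,0,0],[0,0,-1,0,0,0],[0,0,-1,0,0,0]]'
python3 - <<'E'
from h import *
c=env.capture("wrist")
save(c,"w18.png",None,1.5)
E
python3 -m pendant '[[-0.06,1,-1,0,0,0],[-0.06,1,0,0,0,0],[-0.06,1,0,0,0,0],[-0.06,1,0,0,0,0],[-0.06,1,0,0,0,0]]' 0.28; python3 -m pendant '[[-0.06,1,0,0,0,0],[-0.06,1,0,0,0,0],[-0.06,1,0,0,0,0],[-0.06,1,0,0,0,0],[-0.06,1,0,0,0,0]]';python3 -m pendant '[[-0.06,1,0,0,0,-0.08],[-0.04,0.6,0,0,0,-0.08],[0,0,0,0,0,0],[0,0,0,0,0,0],[0,0,0,0,0,0]]'
python3 - <<'E'
from h import *
for i in range(5): c=env.capture("wrist"); s=env.state()
save(c,"w19.png",None,1.5)
np.save("o.npy",np.r_[c["origin"],c["rotation"]])
goto(.6015,.2282,.2,7.5); print(s["joints"])
E
```

```text
clock: 18.4
tcp_pos: [0.5964, -0.0624, 0.0416]
ee_rot: [-0.0, -0.024, 1.0, -0.0]
wrist_force: [-0.7, -0.4, 0.3]
gripper_width: 0.0853
clock: 18.82
tcp_pos: [0.5962, -0.0623, 0.1678]
ee_rot: [-0.0, -0.024, 1.0, 0.0]
wrist_force: [-0.1, 0.4, -1.1]
gripper_width: 0.0855
clock: 19.28
tcp_pos: [0.5979, 0.0639, 0.1918]
ee_rot: [0.0, -0.024, 1.0, -0.0]
wrist_force: [-0.1, 0.1, -1.4]
gripper_width: 0.0617
clock: 19.7
tcp_pos: [0.5993, 0.1893, 0.1914]
ee_rot: [-0.0, -0.024, 1.0, -0.0]
wrist_force: [1.1, -0.8, -0.5]
gripper_width: 0.0616
clock: 20.12
tcp_pos: [0.5993, 0.2272, 0.1915]
ee_rot: [-0.0, -0.065, 0.998, -0.0]
wrist_force: [-0.0, -0.6, 0.3]
gripper_width: 0.0616
now [599.6 227.1 191.8] yaw 7.46 | shift units (in present axes) [-0.081  0.034 -0.328] turn units [-0.001 -0.    -0.001] | final-axes shift [-0.081  0.034 -0.328]
[ 2.54506633e-01  4.73361848e-01  1.48539118e+00 -2.69826067e-04
  1.18302350e+00 -1.44643379e+00]
```

View pics/w18.png

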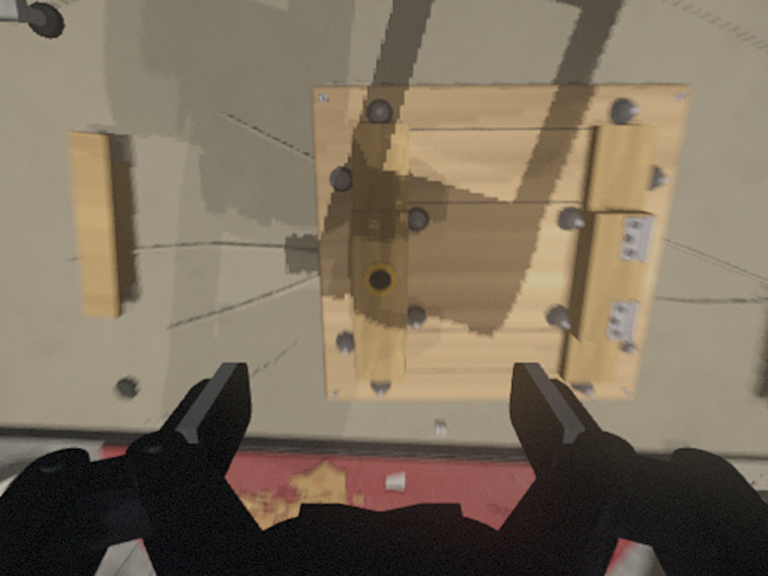

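View pics/w19.png

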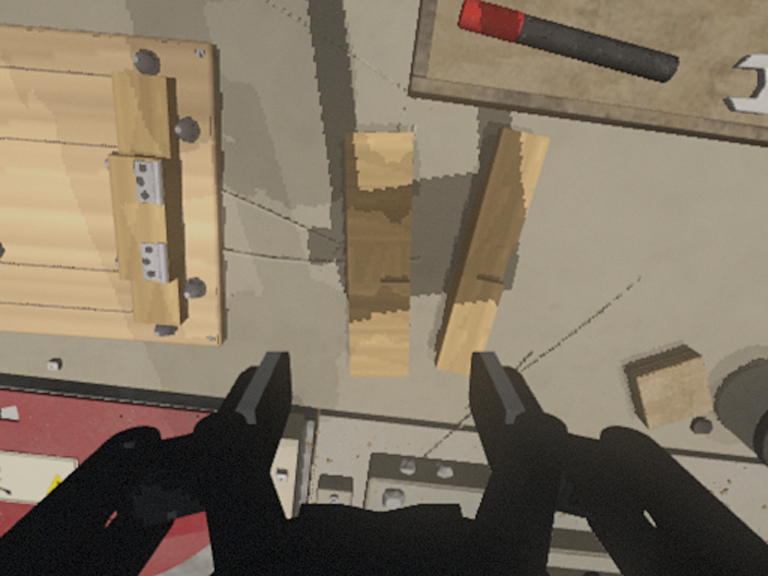

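```bash
python3 - <<'E'
from h import *
o=np.load("o.npy"); c=env.capture("wrist"); K=c["K"]; c=dict(K=K,origin=o[:3],rotation=o[3:7])
def show(n,L,z):
    P=np.array([onz(c,(x/1.5,y/1.5),z)[:2] for x,y in L])*1000; print(n,np.round(P,1).tolist(),'mean',np.round(P.mean(0),1),[round(float(np.degrees(np.arctan2(*(P[b]-P[a])[::-1]))),2) for a,b in((0,3),(1,2))])
show('wide',[(346,132),(414,134),(409,376),(350,376)],.024)
show('narrow',[(504,127),(549,136),(470,374),(437,371)],.024)
show('notch',[(385,277),(385,282)],.024)
goto(.6009,.2282,.1,7)
E
```

```text
wide [[520.7, 196.7], [516.4, 238.2], [682.0, 260.2], [687.6, 217.7]] mean [601.7 228.2] [7.18, 7.57]
narrow [[505.2, 292.0], [506.7, 320.6], [674.6, 303.8], [675.3, 279.6]] mean [590.5 299. ] [-4.17, -5.71]Traceback (most recent call last):
  File "<stdin>", line 7, in <module>
  File "<stdin>", line 4, in show
IndexError: index 3 is out of bounds for axis 0 with size 2
```

```bash
python3 -m pendant '[[-0.085,0.034,1,0,0,0],[0,0,1,0,0,0],[0,0,1,0,0,0],[0,0,1,0,0,0],[0,0,0.5,0,0,0]]'; python3 -m pendant '[[0,0,0,0,0,0],[0,0,0,0,0,0],[0,0,0,0,0,0]]'
python3 - <<'E'
from h import *
for i in range(3): c=env.capture("wrist")
save(c,"w20.png",None,1.5);goto(.6017,.2282,.028,7.35)
np.save("o.npy",np.r_[c["origin"],c["rotation"]])
E
```

```text
clock: 20.83
tcp_pos: [0.5999, 0.2283, 0.0765]
ee_rot: [-0.002, -0.065, 0.998, -0.0]
wrist_force: [0.2, -0.6, 0.7]
gripper_width: 0.0611
clock: 21.08
tcp_pos: [0.6026, 0.2294, 0.0807]
ee_rot: [0.001, -0.066, 0.998, 0.0]
wrist_force: [0.2, -0.4, 0.3]
gripper_width: 0.0613
now [602.7 229.5  81. ] yaw 7.54 | shift units (in present axes) [ 0.052 -0.048  2.12 ] turn units [0.001 0.006 0.006] | final-axes shift [ 0.045 -0.048  2.12 ]
```

View pics/w20.png

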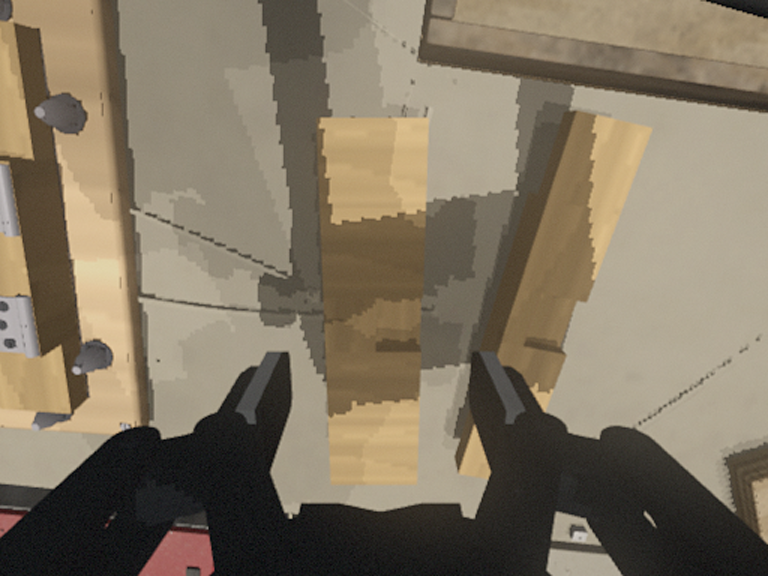

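```bash
python3 -m pendant '[[0,-0.04,0.7,0,0,0],[0,0,0.7,0,0,0],[0,0,0.68,0,0,0],[0,0,0,0,0,0],[0,0,0,0,0,0]]'; python3 -m pendant '[[0,0,0,0,0,0],[0,0,0,0,0,0],[0,0,0,0,0,0],[0,0,0,0,0,0],[0,0,0,0,0,0]]' 1 40;python3 -m pendant '[[0,0,0,0,0,0],[0,0,0,0,0,0],[0,0,0,0,0,0]]'
python3 - <<'E'
from h import *
for i in range(4): c=env.capture("wrist"); s=env.state()
save(c,"w21.png",None,1.5); print(np.round(s["tcp_pos"]*1000,1),s["joints"])
goto(yaw=7.5)
np.save("o.npy",np.r_[c["origin"],c["rotation"]])
E
```

```text
clock: 21.65
tcp_pos: [0.6013, 0.2282, 0.0274]
ee_rot: [-0.0, -0.066, 0.998, -0.0]
wrist_force: [0.3, 0.3, -0.5]
gripper_width: 0.0613
clock: 22.07
tcp_pos: [0.6029, 0.2285, 0.0291]
ee_rot: [0.001, -0.066, 0.998, 0.0]
wrist_force: [-0.3, -0.8, 6.3]
gripper_width: 0.0408
clock: 22.32
tcp_pos: [0.6029, 0.2285, 0.0291]
ee_rot: [0.001, -0.066, 0.998, 0.0]
wrist_force: [-1.0, -1.4, 6.8]
gripper_width: 0.0406
[602.9 228.5  29.1] [ 2.55292743e-01  6.71970089e-01  1.59816833e+00 -1.73951296e-04
  8.68564249e-01 -1.44703988e+00]
now [602.9 228.5  29.1] yaw 7.54 | shift units (in present axes) [0. 0. 0.] turn units [0.    0.006 0.001] | final-axes shift [0. 0. 0.]
```

View pics/w21.png

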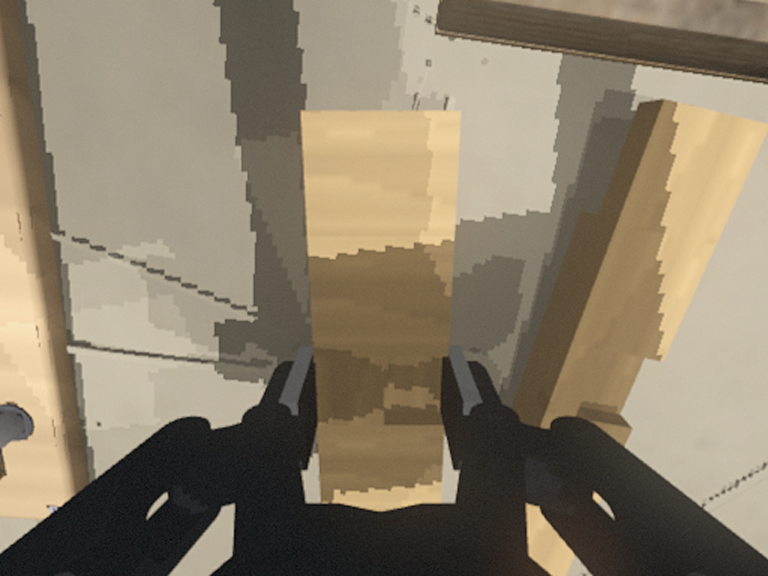

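```bash
python3 - <<'E'
from h import *
o=np.load("o.npy"); c=env.capture("wrist"); K=c["K"]; c=dict(K=K,origin=o[:3],rotation=o[3:7])
s=env.state();M=Rm(s["ee_rot"])
for q in[(302,111),(461,111),(383,386),(383,425)]: p=onz(c,(q[0]/1.5,q[1]/1.5),.024); print(np.round(p*1000,1),np.round(M.T@(p-s["tcp_pos"])*1000,1))
E
```

```text
[520.9 197.9  24. ] [ 85.3 -19.6   4.8]
[515.3 239.5  24. ] [85.3 22.4  4.8]
[599.8 230.2  24. ] [2.8 2.1 5.1]
[614.3 232.1  24. ] [-11.8   2.1   5.1]
```

```bash
python3 -m pendant '[[0,0,-0.6,0,0,0],[0,0,-1,0,0,0],[0,0,-1,0,0,0],[0,0,-1,0,0,0.16],[0,0,-1,0,0,0.23]]'; python3 -m pendant '[[0,0,-0.4,0,0,0.23],[0,0,0,0,0,0.23],[0,0,0,0,0,0.23],[0,0,0,0,0,0.23],[0,0,0,0,0,0.23]]';python3 -m pendant '[[0,0,0,0,0,0.23],[0,0,0,0,0,0.23],[0,0,0,0,0,0.23],[0,0,0,0,0,0.23],[0,0,0,0,0,0.23]]';python3 -m pendant '[[0,0,0,0,0,0.23],[0,0,0,0,0,0.23],[0,0,0,0,0,0.01],[0,0,0,0,0,0]]'
python3 - <<'E'
from h import *
j=(.5876,.0059,np.radians(2.75)); goto(*inj(j,-.057,-.001),.09,-87.25); print(env.state()["joints"])
E
```

```text
clock: 22.98
tcp_pos: [0.6015, 0.2283, 0.144]
ee_rot: [0.0, 0.038, 0.999, 0.0]
wrist_force: [-0.4, 0.1, -0.3]
gripper_width: 0.0405
clock: 23.4
tcp_pos: [0.6016, 0.2283, 0.1531]
ee_rot: [0.0, 0.334, 0.943, 0.0]
wrist_force: [-0.1, 0.1, -1.0]
gripper_width: 0.041
clock: 23.82
tcp_pos: [0.6016, 0.2283, 0.1528]
ee_rot: [0.0, 0.598, 0.801, 0.0]
wrist_force: [0.5, -0.5, -0.4]
gripper_width: 0.0409
clock: 24.15
tcp_pos: [0.6016, 0.2283, 0.1526]
ee_rot: [0.0, 0.689, 0.725, 0.0]
wrist_force: [0.1, -0.3, -0.7]
gripper_width: 0.041
now [601.6 228.3 152.6] yaw -87.08 | shift units (in present axes) [-8.888 -3.294  2.504] turn units [ 0.001 -0.     0.006] | final-axes shift [-8.898 -3.266  2.506]
[ 2.55393723e-01  5.17036463e-01  1.51772416e+00 -2.93627744e-05
  1.10643562e+00  2.04380640e-01]
```

```bash
python3 -m pendant '[[-1,-0.36,0,0,0,0.006],[-1,-0.36,0,0,0,0],[-1,-0.36,0,0,0,0],[-1,-0.36,0,0,0,0],[-1,-0.36,0,0,0,0]]'; python3 -m pendant '[[-1,-0.36,0,0,0,0],[-1,-0.36,0,0,0,0],[-1,-0.36,0,0,0,0],[-0.9,-0.39,0.5,0,0,0],[0,0,1,0,0,0]]';python3 -m pendant '[[0,0,0.8,0,0,0],[0,0,0,0,0,0],[0,0,0,0,0,0],[0,0,0,0,0,0]]'
python3 - <<'E'
from h import *
j=(.5876,.0059,np.radians(2.75)); 
for i in range(5): c=env.capture("wrist")
save(c,"w22.png",None,1.5);np.save("o.npy",np.r_[c["origin"],c["rotation"]])
goto(*inj(j,-.057,-.001),.09,-87.25)
c=env.capture("scene"); save(c,"s22.png",(190,120,345,240),5)
E
```

```text
clock: 24.57
tcp_pos: [0.5619, 0.1004, 0.1526]
ee_rot: [0.0, 0.69, 0.724, 0.0]
wrist_force: [-0.6, -0.1, -1.5]
gripper_width: 0.0408
clock: 24.98
tcp_pos: [0.531, -0.0013, 0.1171]
ee_rot: [0.003, 0.69, 0.723, 0.001]
wrist_force: [-0.0, 0.4, -1.3]
gripper_width: 0.0409
clock: 25.32
tcp_pos: [0.5307, 0.0024, 0.0957]
ee_rot: [0.0, 0.69, 0.723, 0.0]
wrist_force: [0.4, -1.0, -0.8]
gripper_width: 0.0407
now [530.7   2.5  95.8] yaw -87.39 | shift units (in present axes) [-0.012 -0.002  0.231] turn units [ 0.003  0.001 -0.005] | final-axes shift [-0.012 -0.001  0.231]
```

View pics/w22.png

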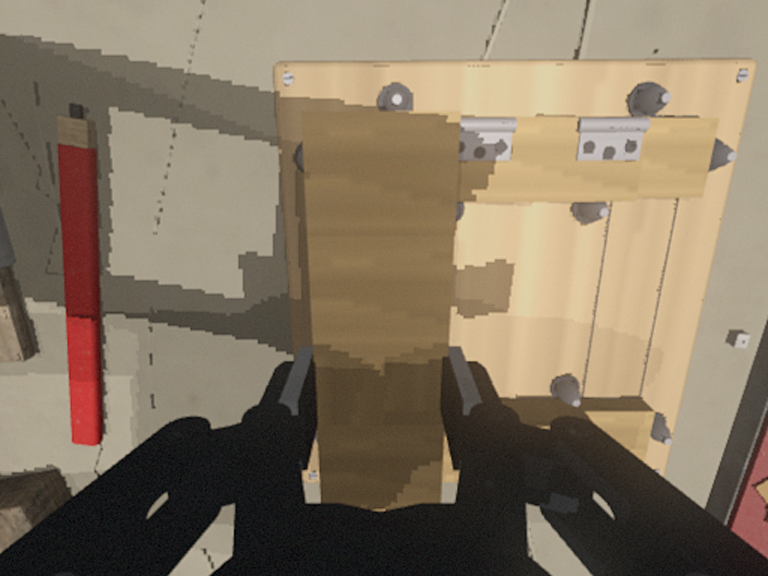

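View pics/s22.png

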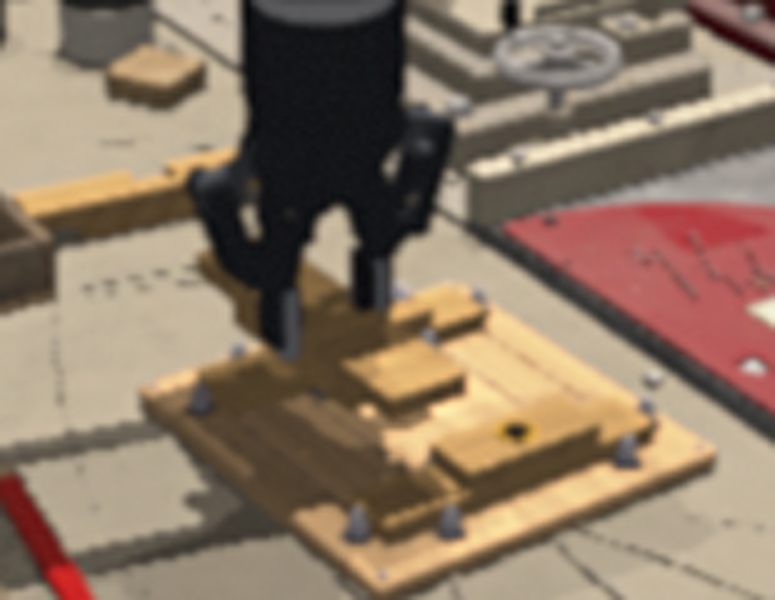

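```bash
python3 -m pendant '[[0,0,0.6,0,0,0],[0,0,0.5,0,0,0],[0,0,0,0,0,0],[0,0,0,0,0,0],[0,0,0,0,0,0]]'
python3 - <<'E'
from h import *
for i in range(3): c=env.capture("wrist")
save(c,"w23.png",None,1.5);np.save("o.npy",np.r_[c["origin"],c["rotation"]])
s=env.state(); print(s["tcp_pos"]); j=(.5876,.0059,np.radians(2.75))
print(jl(s["tcp_pos"],j))
c=env.capture("scene"); save(c,"s23.png",(190,120,345,240),5)
c=env.capture("side"); save(c,"d23.png",(200,140,330,230),6)
E
```

```text
clock: 26.03
tcp_pos: [0.5303, 0.0023, 0.0678]
ee_rot: [0.0, 0.691, 0.723, 0.0]
wrist_force: [-0.3, -0.3, 0.0]
gripper_width: 0.0411
[0.53054705 0.00221226 0.06802438]
[-57.2  -0.9]
```

View pics/w23.png

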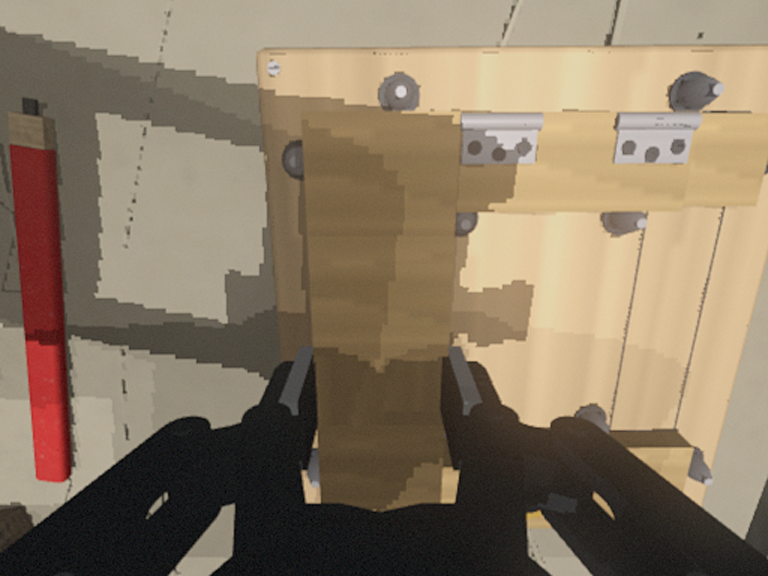

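View pics/d23.png

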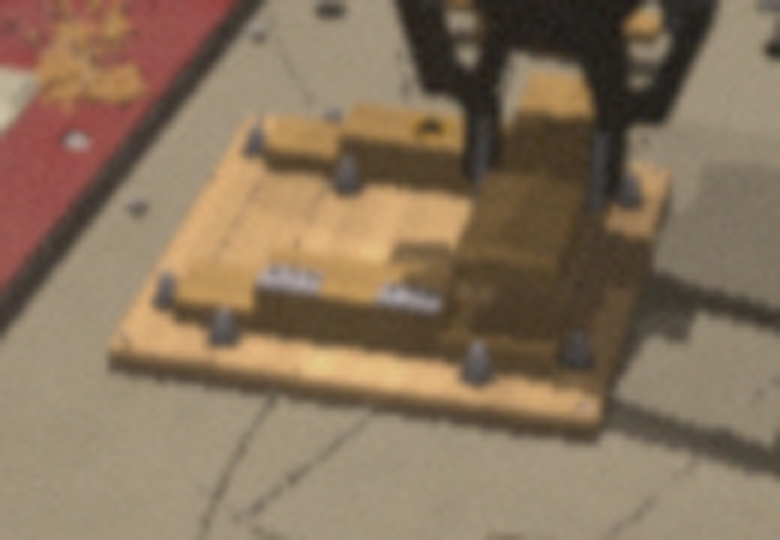

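View pics/s23.png

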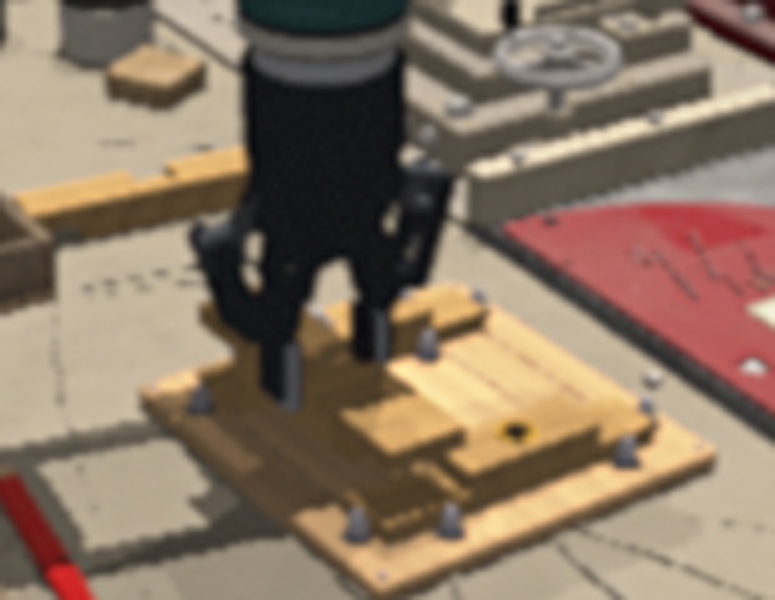

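```bash
python3 - <<'E'
from h import *
o=np.load("o.npy"); c=env.capture("wrist"); K=c["K"]; c=dict(K=K,origin=o[:3],rotation=o[3:7])
j=(.5876,.0059,np.radians(2.75)); g=lambda q,z:jl(onz(c,(q[0]/1.5,q[1]/1.5),z),j)
for n,q,z in [('rail',(303,110),.063),('rail',(461,115),.063),('rail',(312,330),.063),('rail',(452,330),.063),('pin-50,91',(401,91),.027),('pin-8769',(293,157),.022),('pin56,91',(718,89),.027),('board edge',(400,48),.012),('b left',(262,60),.012),('stile outer',(570,115),.036),('stile inner',(570,209),.036)]: print(n,g(q,z))
E
```

```text
rail [-78.2  84.6]
rail [-36.4  83.3]
rail [-78.9  21.4]
rail [-35.9  21.2]
pin-50,91 [-50.8  92.5]
pin-8769 [-89.2  71. ]
pin56,91 [55.5 92.9]
board edge [-50.6 108.1]
b left [-100.2  104.3]
stile outer [ 3.3 84.4]
stile inner [ 7.1 54.2]
```

```bash
python3 -m pendant '[[0.02,0,0.3,0,0,0],[0,0,0.3,0,0,0],[0,0,0.3,0,0,0],[0,0,0,0,0,0]]'; python3 -m pendant '[[0,0,0.1,0,0,0],[0,0,0.08,0,0,0],[0,0,0,0,0,0],[0,0,0,0,0,0]]'
```

```text
clock: 26.67
tcp_pos: [0.5285, 0.0029, 0.0429]
ee_rot: [-0.001, 0.691, 0.723, -0.001]
wrist_force: [-0.1, -0.0, -0.5]
gripper_width: 0.0411
clock: 27.0
tcp_pos: [0.5296, 0.0028, 0.041]
ee_rot: [-0.0, 0.691, 0.723, -0.0]
wrist_force: [-3.6, -0.2, 10.4]
gripper_width: 0.0408
```

```bash
python3 -m pendant '[[0,0,0,0,0,0],[0,0,0,0,0,0],[0,0,0,0,0,0],[0,0,0,0,0,0],[0,0,0,0,0,0]]' 0; python3 -m pendant '[[0,0,-1,0,0,0],[0,0,-1,0,0,0],[0,0,-1,0,0,0],[0,0,-1,0,0,0],[0,0,-1,0,0,0]]'
python3 - <<'E'
from h import *
c=env.capture("wrist")
save(c,"w24.png",None,1.5)
c=env.capture("side"); save(c,"d24.png",(200,140,330,230),6)
E
python3 -m pendant '[[0.975,0.25,-1,0,0,0],[0.975,0.25,0,0,0,0],[0.975,0.25,0,0,0,0],[0.975,0.25,0,0,0,0],[0.975,0.25,0,0,0,0]]'; python3 -m pendant '[[0.975,0.25,0,0,0,0],[0.975,0.25,0,0,0,0],[0.975,0.25,0,0,0,0],[0.975,0.25,0,0,0,0],[0.975,0.25,0,0,0,0]]';python3 -m pendant '[[0.975,0.25,0,0,0,0],[0.975,0.25,0,0,0,0],[0,0,0,0,0,0.23],[0,0,0,0,0,0.23],[0,0,0,0,0,0.23]]'
python3 -m pendant '[[0,0,0,0,0,0.23],[0,0,0,0,0,0.23],[0,0,0,0,0,0.23],[0,0,0,0,0,0.23],[0,0,0,0,0,0.23]]';python3 -m pendant '[[0,0,0,0,0,0.23],[0,0,0,0,0,0.23],[0,0,0,0,0,0.23],[0,0,0,0,0,0.23],[0,0,0,0,0,0.23]]';python3 -m pendant '[[0,0,0,0,0,0.23],[0,0,0,0,0,0],[0,0,0,0,0,0],[0,0,0,0,0,0]]'
python3 - <<'E'
from h import *
for i in range(5): c=env.capture("wrist"); s=env.state()
save(c,"w25.png",None,1.5)
np.save("o.npy",np.r_[c["origin"],c["rotation"]])
goto(.5905,.2985,.2,175.4); print(s["joints"])
E
```

```text
clock: 27.42
tcp_pos: [0.5299, 0.0028, 0.0402]
ee_rot: [-0.0, 0.691, 0.723, -0.0]
wrist_force: [-0.5, -0.5, 0.1]
gripper_width: 0.0853
clock: 27.83
tcp_pos: [0.5296, 0.0028, 0.1663]
ee_rot: [-0.0, 0.691, 0.723, -0.0]
wrist_force: [0.1, 0.7, -0.5]
gripper_width: 0.0855
clock: 28.35
tcp_pos: [0.5554, 0.127, 0.1896]
ee_rot: [-0.0, 0.691, 0.723, -0.0]
wrist_force: [1.0, 0.1, -0.1]
gripper_width: 0.0854
clock: 28.77
tcp_pos: [0.5811, 0.2502, 0.1891]
ee_rot: [-0.0, 0.691, 0.723, -0.001]
wrist_force: [-0.3, -0.6, -0.6]
gripper_width: 0.085
clock: 29.18
tcp_pos: [0.5912, 0.2989, 0.1888]
ee_rot: [-0.0, 0.811, 0.585, -0.001]
wrist_force: [-0.6, -0.1, -1.4]
gripper_width: 0.0854
clock: 29.6
tcp_pos: [0.5913, 0.2982, 0.1889]
ee_rot: [0.0, 0.948, 0.317, -0.001]
wrist_force: [-0.8, -0.4, -0.2]
gripper_width: 0.0853
clock: 30.02
tcp_pos: [0.5913, 0.2981, 0.189]
ee_rot: [0.0, 1.0, 0.022, -0.001]
wrist_force: [-0.3, 0.2, -0.1]
gripper_width: 0.0856
clock: 30.35
tcp_pos: [0.5915, 0.2982, 0.1896]
ee_rot: [0.0, 0.999, -0.033, -0.0]
wrist_force: [-0.4, 0.1, -0.7]
gripper_width: 0.0855
now [591.8 298.3 190.2] yaw 176.02 | shift units (in present axes) [-0.052 -0.003 -0.391] turn units [0.    0.    0.021] | final-axes shift [-0.052 -0.003 -0.391]
[ 3.62825108e-01  5.03809992e-01  1.43518275e+00 -8.04319365e-05
  1.20271096e+00  2.00314518e+00]
```

View pics/w24.png

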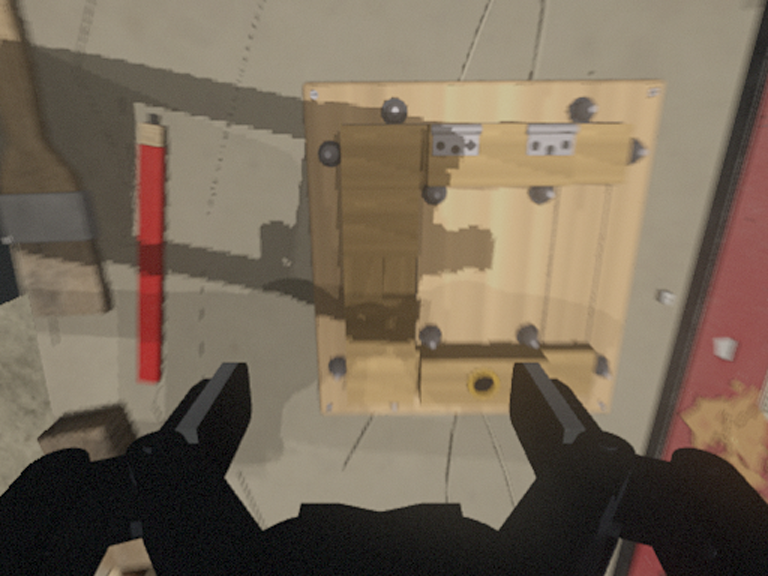

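View pics/d24.png

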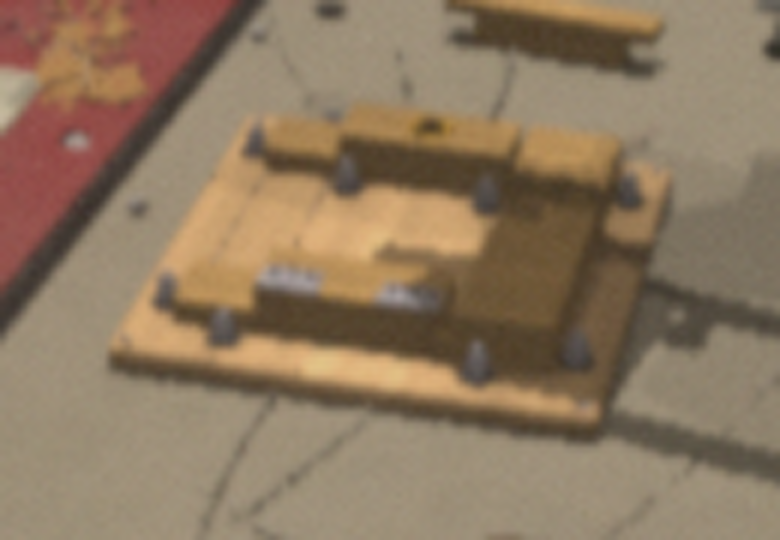

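View pics/w25.png

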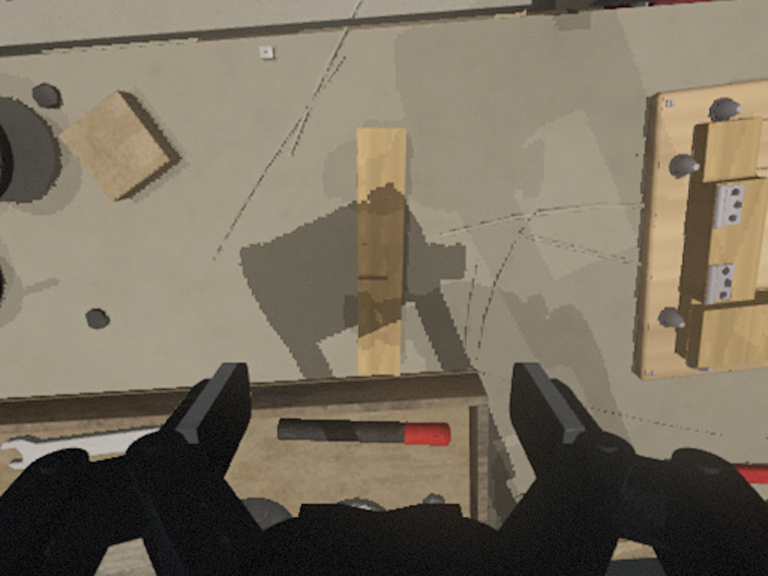

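```bash
python3 - <<'E'
from h import *
o=np.load("o.npy"); c=env.capture("wrist"); K=c["K"]; c=dict(K=K,origin=o[:3],rotation=o[3:7])
def show(n,L,z):
    P=np.array([onz(c,(x/1.5,y/1.5),z)[:2] for x,y in L])*1000; print(n,np.round(P,1).tolist(),'mean',np.round(P.mean(0),1),[round(float(np.degrees(np.arctan2(*(P[b]-P[a])[::-1]))),2) for a,b in((0,3),(1,2))])
show('narrow',[(358,128),(406,128),(400,376),(359,374)],.024)
goto(.59,.298,.08,175.3)
E
```

```text
narrow [[674.6, 306.6], [672.6, 277.4], [503.4, 290.4], [507.1, 319.8]] mean [589.4 298.5] [175.48, 175.63]
now [591.8 298.4 190.3] yaw 176.01 | shift units (in present axes) [-0.07   0.019  4.411] turn units [0.    0.    0.024] | final-axes shift [-0.07   0.02   4.411]
```

```bash
python3 -m pendant '[[-0.07,-0.01,1,0,0,0.015],[0,0,1,0,0,0],[0,0,1,0,0,0],[0,0,1,0,0,0],[0,0,0.4,0,0,0]]'; python3 -m pendant '[[0,0,0,0,0,0],[0,0,0,0,0,0],[0,0,0,0,0,0]]'
python3 - <<'E'
from h import *
for i in range(3): c=env.capture("wrist")
save(c,"w26.png",None,1.5);goto(.59,.299,.028,175.55)
E
```

```text
clock: 31.07
tcp_pos: [0.588, 0.2979, 0.077]
ee_rot: [0.001, 0.999, -0.039, -0.002]
wrist_force: [0.5, -0.7, -0.2]
gripper_width: 0.0854
clock: 31.32
tcp_pos: [0.5912, 0.2992, 0.0818]
ee_rot: [-0.0, 0.999, -0.039, 0.001]
wrist_force: [-0.6, 0.0, 0.3]
gripper_width: 0.0853
now [591.2 299.2  82. ] yaw 175.52 | shift units (in present axes) [-0.053  0.013  2.161] turn units [-0.002 -0.005 -0.001] | final-axes shift [-0.047  0.01   2.161]
```

View pics/w26.png

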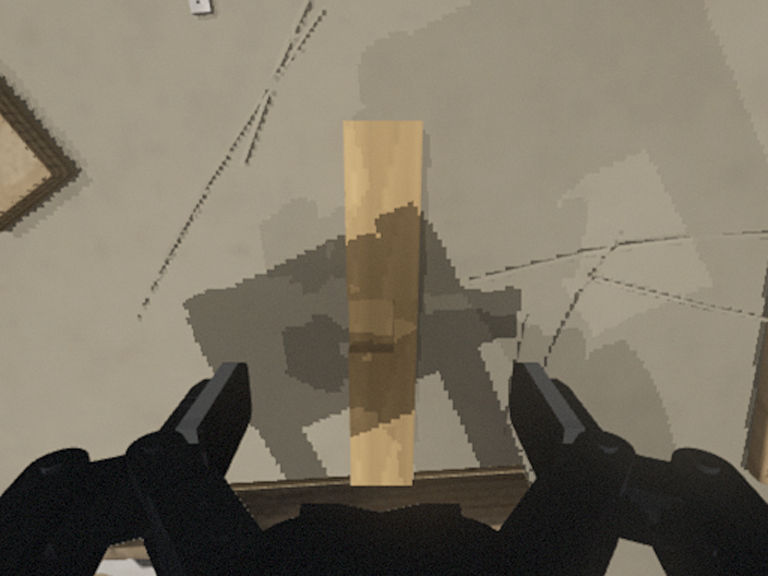

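```bash
python3 -m pendant '[[-0.04,0.01,0.7,0,0,0],[0,0,0.7,0,0,0],[0,0,0.72,0,0,0],[0,0,0,0,0,0],[0,0,0,0,0,0]]'; python3 -m pendant '[[0,0,0,0,0,0],[0,0,0,0,0,0],[0,0,0,0,0,0],[0,0,0,0,0,0],[0,0,0,0,0,0]]' 1 40;python3 -m pendant '[[0,0,0,0,0,0],[0,0,0,0,0,0],[0,0,0,0,0,0],[0,0,0,0,0,0]]'
python3 - <<'E'
from h import *
for i in range(4): c=env.capture("wrist"); s=env.state()
save(c,"w27.png",None,1.5); print(np.round(s["tcp_pos"]*1000,1))
goto(yaw=175.5)
np.save("o.npy",np.r_[c["origin"],c["rotation"]])
E
```

```text
clock: 31.88
tcp_pos: [0.5887, 0.2984, 0.0273]
ee_rot: [0.0, 0.999, -0.039, -0.001]
wrist_force: [0.1, 0.8, 0.0]
gripper_width: 0.0857
clock: 32.3
tcp_pos: [0.5896, 0.2987, 0.0283]
ee_rot: [-0.0, 0.999, -0.039, 0.001]
wrist_force: [0.8, -0.6, 2.1]
gripper_width: 0.0289
clock: 32.63
tcp_pos: [0.5896, 0.2987, 0.0283]
ee_rot: [-0.0, 0.999, -0.039, 0.001]
wrist_force: [-0.8, -0.8, 6.0]
gripper_width: 0.0287
[589.6 298.7  28.3]
now [589.6 298.7  28.3] yaw 175.51 | shift units (in present axes) [0. 0. 0.] turn units [-0.001 -0.002  0.   ] | final-axes shift [0. 0. 0.]
```

View pics/w27.png

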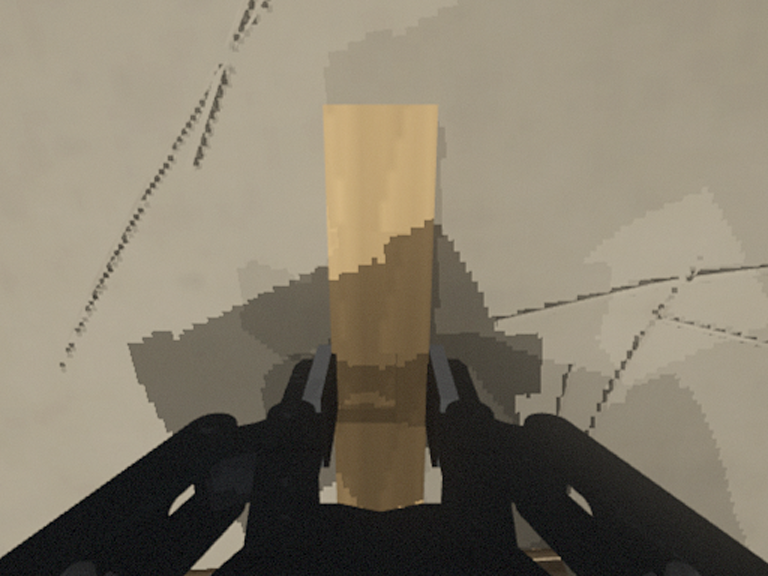

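```bash
python3 -m pendant '[[0,0,-0.6,0,0,0],[0,0,-1,0,0,0],[0,0,-1,0,0,0],[0,0,-1,0,0,0],[0,0,-1,0,0,-0.23]]'; python3 -m pendant '[[0,0,-0.4,0,0,-0.23],[0,0,0,0,0,-0.23],[0,0,0,0,0,-0.23],[0,0,0,0,0,-0.23],[0,0,0,0,0,-0.23]]';python3 -m pendant '[[0,0,0,0,0,-0.23],[0,0,0,0,0,-0.23],[0,0,0,0,0,-0.23],[0,0,0,0,0,-0.23],[0,0,0,0,0,-0.23]]';python3 -m pendant '[[0,0,0,0,0,-0.23],[0,0,0,0,0,-0.23],[0,0,0,0,0,-0.23],[0,0,0,0,0,-0.02],[0,0,0,0,0,0]]'
python3 - <<'E'
from h import *
j=(.5876,.0061,np.radians(2.75)); goto(*inj(j,.063,-.0035),.09,-87.25); print(env.state()["joints"])
E
```

```text
clock: 33.25
tcp_pos: [0.5886, 0.2984, 0.1431]
ee_rot: [0.0, 1.0, 0.021, -0.0]
wrist_force: [0.4, -0.1, -1.0]
gripper_width: 0.0287
clock: 33.67
tcp_pos: [0.5888, 0.2985, 0.1523]
ee_rot: [0.0, 0.948, 0.319, -0.0]
wrist_force: [-0.6, 0.1, -0.9]
gripper_width: 0.0288
clock: 34.08
tcp_pos: [0.5887, 0.2985, 0.1521]
ee_rot: [-0.0, 0.81, 0.586, -0.0]
wrist_force: [-0.2, 0.2, -1.8]
gripper_width: 0.0293
clock: 34.5
tcp_pos: [0.5888, 0.2985, 0.1521]
ee_rot: [-0.0, 0.691, 0.723, -0.0]
wrist_force: [0.3, 0.5, 0.2]
gripper_width: 0.0288
now [588.8 298.5 152.1] yaw -87.45 | shift units (in present axes) [-11.812   1.952   2.486] turn units [-0.001  0.    -0.007] | final-axes shift [-11.819   1.91    2.484]
[ 3.64609208e-01  5.39220339e-01  1.47705305e+00 -5.00913324e-05
  1.12581638e+00  3.20061270e-01]
```

```bash
python3 -m pendant '[[-1,0.16,0,0,0,-0.007],[-1,0.16,0,0,0,0],[-1,0.16,0,0,0,0],[-1,0.16,0,0,0,0],[-1,0.16,0,0,0,0]]'; python3 -m pendant '[[-1,0.16,0,0,0,0],[-1,0.16,0,0,0,0],[-1,0.16,0,0,0,0],[-1,0.16,0,0,0,0],[-1,0.16,0,0,0,0]]';python3 -m pendant '[[-1,0.16,0.2,0,0,0],[-0.82,0.16,0.6,0,0,0],[0,0,1,0,0,0],[0,0,0.6,0,0,0],[0,0,0.5,0,0,0]]';python3 -m pendant '[[0,0,0.3,0,0,0],[0,0,0,0,0,0],[0,0,0,0,0,0],[0,0,0,0,0,0]]'
python3 - <<'E'
from h import *
j=(.5876,.0061,np.radians(2.75)); 
for i in range(5): c=env.capture("wrist")
save(c,"w28.png",None,1.5);np.save("o.npy",np.r_[c["origin"],c["rotation"]])
goto(*inj(j,.063,-.0035),.068,-87.25)
c=env.capture("side"); save(c,"d28.png",(200,140,330,230),6)
E
```

```text
clock: 34.92
tcp_pos: [0.6153, 0.1737, 0.1523]
ee_rot: [0.0, 0.69, 0.724, -0.0]
wrist_force: [-0.4, 0.8, -0.9]
gripper_width: 0.029
clock: 35.33
tcp_pos: [0.6417, 0.0497, 0.1523]
ee_rot: [-0.0, 0.69, 0.724, -0.0]
wrist_force: [0.2, 0.2, -1.0]
gripper_width: 0.0288
clock: 35.75
tcp_pos: [0.6512, 0.0052, 0.0782]
ee_rot: [-0.001, 0.69, 0.723, -0.001]
wrist_force: [0.1, 0.7, -0.2]
gripper_width: 0.0286
clock: 36.08
tcp_pos: [0.6528, 0.0061, 0.0733]
ee_rot: [0.001, 0.689, 0.725, 0.0]
wrist_force: [0.3, -0.5, -1.1]
gripper_width: 0.0291
now [652.4   6.   73.1] yaw -87.07 | shift units (in present axes) [-0.01  -0.07   0.205] turn units [0.003 0.001 0.006] | final-axes shift [-0.01  -0.07   0.205]
```

View pics/w28.png

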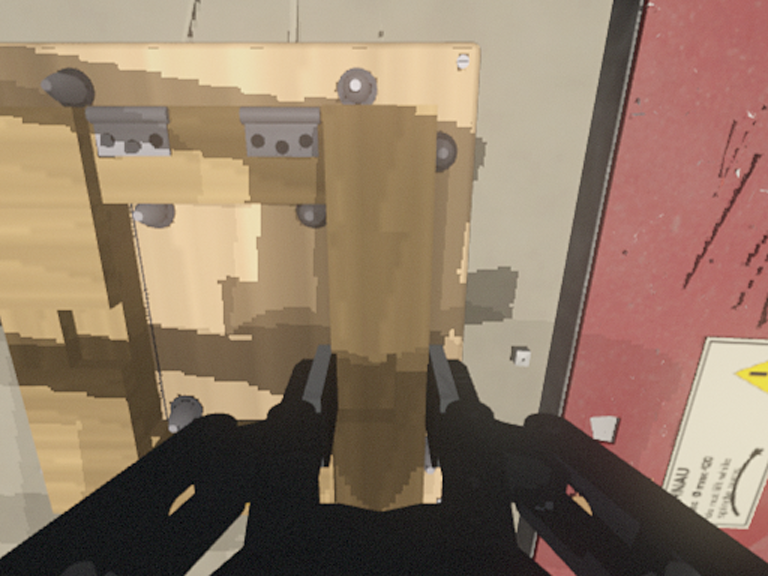

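View pics/d28.png

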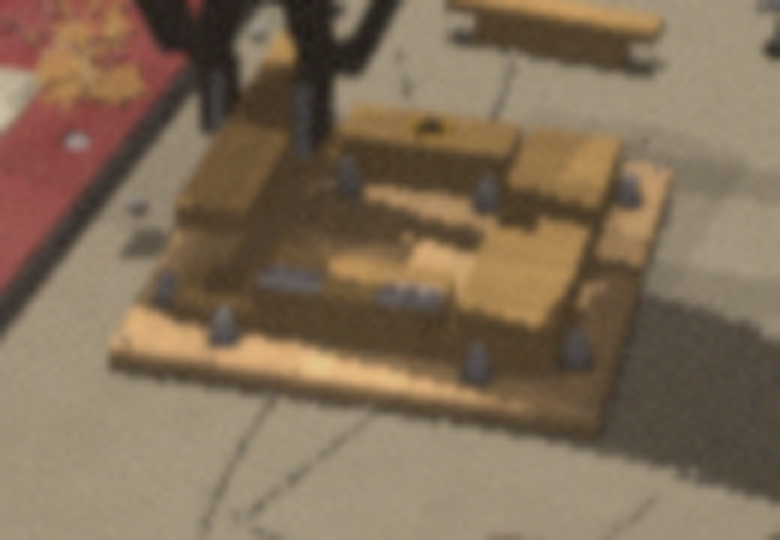

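```bash
python3 - <<'E'
from h import *
o=np.load("o.npy"); c=env.capture("wrist"); K=c["K"]; c=dict(K=K,origin=o[:3],rotation=o[3:7])
j=(.5876,.0061,np.radians(2.75)); g=lambda q,z:jl(onz(c,(q[0]/1.5,q[1]/1.5),z),j)
z=.073-.0283+.024
for n,q,z in [('rail',(323,106),z),('rail',(437,106),z),('rail',(331,340),z),('rail',(430,340),z),('pin56,91',(355,86),.027),('pin87,69',(446,150),.027),('pin-50,91',(47,86),.027),('board edge',(400,44),.012),('b right',(478,70),.012),('b right',(465,250),.012),('stile outer',(210,110),.036),('stile inner',(230,204),.036)]: print(n,g(q,z))
for i in range(4): env.capture("side")
print(jl(env.state()["tcp_pos"],j)); goto(yaw=-87.25)
E
```

```text
rail [48.7 83.1]
rail [78.6 83.2]
rail [48.8 15.8]
rail [79.3 15.9]
pin56,91 [55.  92.2]
pin87,69 [87.5 71.2]
pin-50,91 [-51.2  91.8]
board edge [ 71. 108.]
b right [100.2  99.4]
b right [99.6 30.6]
stile outer [ 7.3 83.8]
stile inner [10.9 52.8]
[64.3 -3.3]
now [652.    5.8  72.4] yaw -87.08 | shift units (in present axes) [0. 0. 0.] turn units [0.    0.    0.006] | final-axes shift [0. 0. 0.]
```

```bash
python3 -m pendant '[[0.04,-0.04,0.3,0,0,0.004],[0,0,0.3,0,0,0],[0,0,0.3,0,0,0],[0,0,0.2,0,0,0],[0,0,0,0,0,0]]'; python3 -m pendant '[[0,0,0.1,0,0,0],[0,0,0.1,0,0,0],[0,0,0,0,0,0],[0,0,0,0,0,0]]'
```

```text
clock: 37.05
tcp_pos: [0.6495, 0.0069, 0.0428]
ee_rot: [-0.001, 0.69, 0.724, -0.001]
wrist_force: [-0.4, 0.4, -1.7]
gripper_width: 0.0289
clock: 37.38
tcp_pos: [0.6512, 0.0067, 0.0403]
ee_rot: [0.0, 0.69, 0.724, 0.0]
wrist_force: [-0.8, 1.4, 3.2]
gripper_width: 0.0291
```

```bash
python3 -m pendant '[[0,0,0.03,0,0,0],[0,0,0,0,0,0]]'; python3 -m pendant '[[0,0,0,0,0,0],[0,0,0,0,0,0],[0,0,0,0,0,0],[0,0,0,0,0,0],[0,0,0,0,0,0]]' 0; python3 -m pendant '[[0,0,-1,0,0,0],[0,0,-1,0,0,0],[0,0,-1,0,0,0],[0,0,-1,0,0,0],[0,0,-1,0,0,0]]'
python3 - <<'E'
from h import *
c=env.capture("wrist")
save(c,"w29.png",None,1.5)
c=env.capture("side"); save(c,"d29.png",(200,140,330,230),6)
goto(.5768,-.2318,.19,-3.8)
E
```

```text
clock: 37.55
tcp_pos: [0.6512, 0.0067, 0.0403]
ee_rot: [0.0, 0.69, 0.724, 0.0]
wrist_force: [-1.9, 0.1, 8.5]
gripper_width: 0.0294
clock: 37.97
tcp_pos: [0.6508, 0.0068, 0.0388]
ee_rot: [-0.0, 0.69, 0.724, -0.0]
wrist_force: [0.2, -0.2, 0.0]
gripper_width: 0.0852
clock: 38.38
tcp_pos: [0.6507, 0.0068, 0.165]
ee_rot: [-0.0, 0.69, 0.724, -0.0]
wrist_force: [0.2, -0.0, -0.1]
gripper_width: 0.0856
now [654.    6.6 168.8] yaw -87.19 | shift units (in present axes) [-9.373 -3.545 -0.867] turn units [ 0.011  0.013 -2.78 ] | final-axes shift [ 2.45  -9.719 -0.85 ]
```

View pics/w29.png

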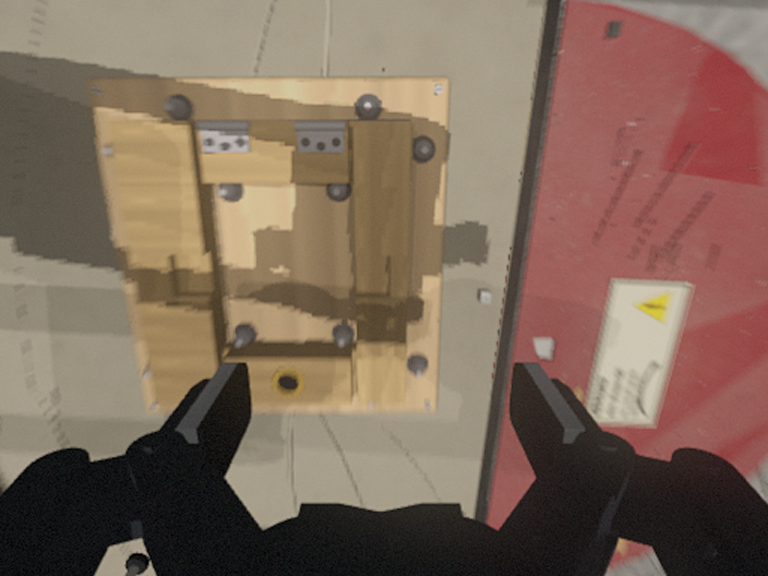

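View pics/d29.png

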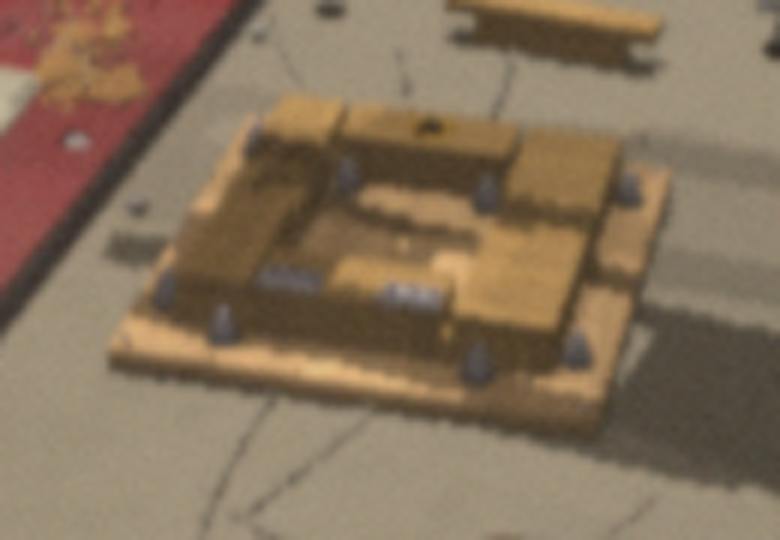

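```bash
python3 -m pendant '[[-0.94,-0.355,-0.6,0,0,0],[-0.94,-0.355,-0.3,0,0,0],[-0.94,-0.355,0,0,0,0],[-0.94,-0.355,0,0,0,0],[-0.94,-0.355,0,0,0,0]]'; python3 -m pendant '[[-0.94,-0.355,0,0,0,0],[-0.94,-0.355,0,0,0,0],[-0.94,-0.355,0,0,0,0],[-0.94,-0.355,0,0,0,0],[-0.94,-0.355,0,0,0,0]]';python3 -m pendant '[[0,0,0,0,0,-0.23],[0,0,0,0,0,-0.23],[0,0,0,0,0,-0.23],[0,0,0,0,0,-0.23],[0,0,0,0,0,-0.23]]';python3 -m pendant '[[0,0,0,0,0,-0.23],[0,0,0,0,0,-0.23],[0,0,0,0,0,-0.23],[0,0,0,0,0,-0.23],[0,0,0,0,0,-0.23]]';python3 -m pendant '[[0,0,0,0,0,-0.23],[0,0,0,0,0,-0.23],[0,0,0,0,0,-0.02],[0,0,0,0,0,0],[0,0,0,0,0,0]]'
python3 - <<'E'
from h import *
for i in range(5): c=env.capture("wrist")
save(c,"w30.png",None,1.5)
np.save("o.npy",np.r_[c["origin"],c["rotation"]])
goto(.5768,-.2318,.08,-3.8)
E
```

```text
clock: 38.9
tcp_pos: [0.6115, -0.1135, 0.1859]
ee_rot: [-0.0, 0.689, 0.724, -0.0]
wrist_force: [0.9, -0.2, -0.6]
gripper_width: 0.0856
clock: 39.32
tcp_pos: [0.5728, -0.2331, 0.1856]
ee_rot: [-0.001, 0.69, 0.724, -0.0]
wrist_force: [0.2, -1.0, 0.3]
gripper_width: 0.0853
clock: 39.73
tcp_pos: [0.5732, -0.2322, 0.1855]
ee_rot: [-0.001, 0.441, 0.897, -0.0]
wrist_force: [-0.2, 0.7, -0.2]
gripper_width: 0.0854
clock: 40.15
tcp_pos: [0.5733, -0.232, 0.1855]
ee_rot: [-0.001, 0.155, 0.988, 0.0]
wrist_force: [0.0, -0.4, -0.0]
gripper_width: 0.0854
clock: 40.57
tcp_pos: [0.5735, -0.2321, 0.1861]
ee_rot: [-0.0, 0.035, 0.999, 0.0]
wrist_force: [-0.1, -0.7, 0.6]
gripper_width: 0.0856
now [ 573.7 -232.2  186.5] yaw -3.85 | shift units (in present axes) [-0.121  0.026  4.262] turn units [-0.    -0.    -0.002] | final-axes shift [-0.121  0.026  4.262]
```

View pics/w30.png

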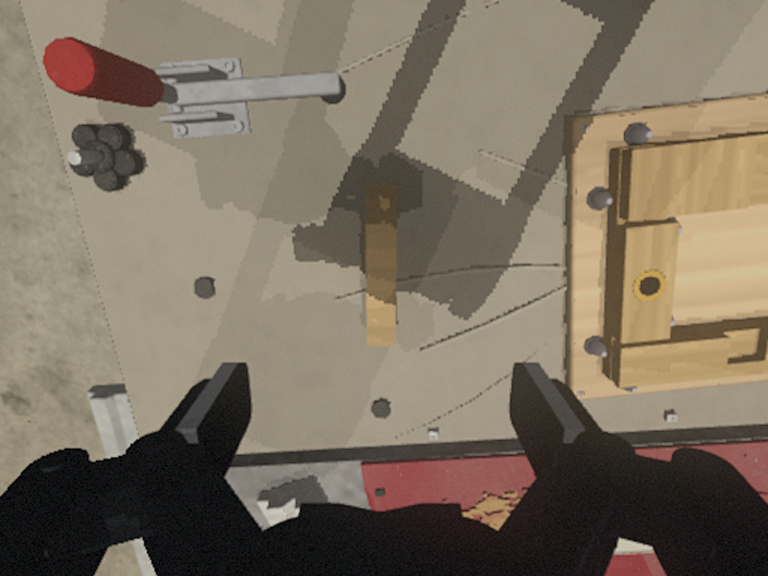

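```bash
python3 - <<'E'
from h import *
o=np.load("o.npy"); c=env.capture("wrist"); K=c["K"]; c=dict(K=K,origin=o[:3],rotation=o[3:7])
def show(n,L,z):
    P=np.array([onz(c,(x/1.5,y/1.5),z)[:2] for x,y in L])*1000; print(n,np.round(P,1).tolist(),'mean',np.round(P.mean(0),1),[round(float(np.degrees(np.arctan2(*(P[b]-P[a])[::-1]))),2) for a,b in((0,3),(1,2))])
show('bar',[(366,184),(396,184),(395,346),(367,345)],.024)
goto(.577,-.2318,.08,-3.7)
E
```

```text
bar [[521.7, -236.5], [523.0, -217.9], [633.7, -224.8], [631.6, -244.2]] mean [ 577.5 -230.9] [-4.0, -3.56]
now [ 573.7 -232.2  186.6] yaw -3.84 | shift units (in present axes) [-0.13   0.027  4.263] turn units [-0.    -0.    -0.005] | final-axes shift [-0.13   0.026  4.263]
```

```bash
python3 -m pendant '[[-0.14,0.03,1,0,0,0],[0,0,1,0,0,0],[0,0,1,0,0,0],[0,0,1,0,0,0],[0,0,1,0,0,0]]'; python3 -m pendant '[[0,0,0.8,0,0,0],[0,0,0.45,0,0,0],[0,0,0,0,0,0],[0,0,0,0,0,0],[0,0,0,0,0,0]]'
python3 - <<'E'
from h import *
for i in range(3): c=env.capture("wrist")
save(c,"w31.png",None,1.5);goto(.5773,-.2318,.029,-3.7)
E
```

```text
clock: 41.28
tcp_pos: [0.5774, -0.2318, 0.0607]
ee_rot: [0.0, 0.033, 0.999, -0.0]
wrist_force: [-0.2, 0.0, -0.8]
gripper_width: 0.0854
clock: 41.7
tcp_pos: [0.5782, -0.2322, 0.0315]
ee_rot: [0.001, 0.033, 0.999, -0.0]
wrist_force: [0.7, 0.2, 0.4]
gripper_width: 0.0854
now [ 578.3 -232.3   31.9] yaw -3.8 | shift units (in present axes) [0.041 0.018 0.114] turn units [-0.002  0.005 -0.003] | final-axes shift [0.041 0.018 0.114]
```

View pics/w31.png

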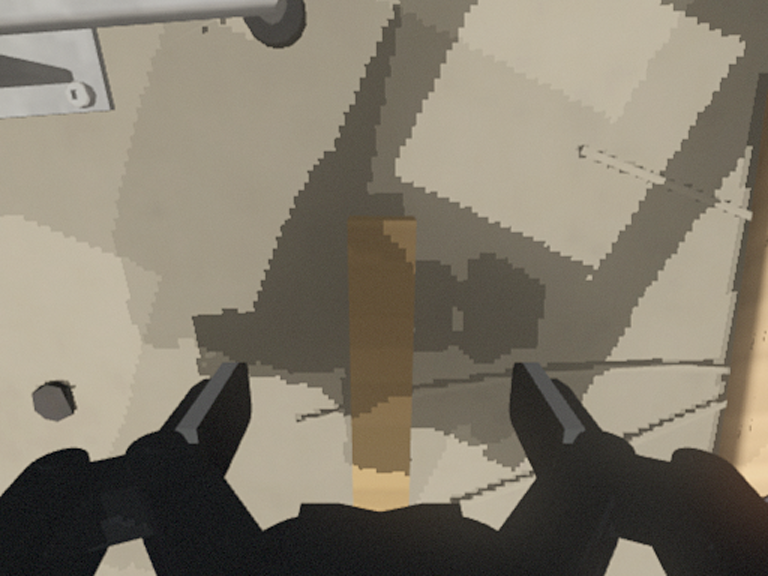

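Bar is centred between the fingers (columns 348–415). Closing on it.

```bash
python3 -m pendant '[[0,0,0.1,0,0,0],[0,0,0,0,0,0],[0,0,0,0,0,0]]';python3 -m pendant '[[0,0,0,0,0,0],[0,0,0,0,0,0],[0,0,0,0,0,0],[0,0,0,0,0,0],[0,0,0,0,0,0]]' 1 40;python3 -m pendant '[[0,0,0,0,0,0],[0,0,0,0,0,0],[0,0,0,0,0,0],[0,0,0,0,0,0]]'
python3 - <<'E'
from h import *
for i in range(4): c=env.capture("wrist"); s=env.state()
save(c,"w32.png",None,1.5); print(np.round(s["tcp_pos"]*1000,1))
M=Rm(s["ee_rot"])
np.save("o.npy",np.r_[c["origin"],c["rotation"],s["tcp_pos"],s["ee_rot"]])
E
```

```text
clock: 42.1
tcp_pos: [0.5773, -0.2318, 0.0281]
ee_rot: [0.0, 0.033, 0.999, -0.0]
wrist_force: [0.6, 0.0, -0.1]
gripper_width: 0.0854
clock: 42.52
tcp_pos: [0.5773, -0.2318, 0.0278]
ee_rot: [-0.0, 0.033, 0.999, -0.0]
wrist_force: [0.2, 0.0, 0.9]
gripper_width: 0.0254
clock: 42.85
tcp_pos: [0.5774, -0.2318, 0.0279]
ee_rot: [0.0, 0.033, 0.999, -0.0]
wrist_force: [-0.5, -0.2, 1.1]
gripper_width: 0.0192
[ 577.4 -231.8   27.9]
```

View pics/w32.png

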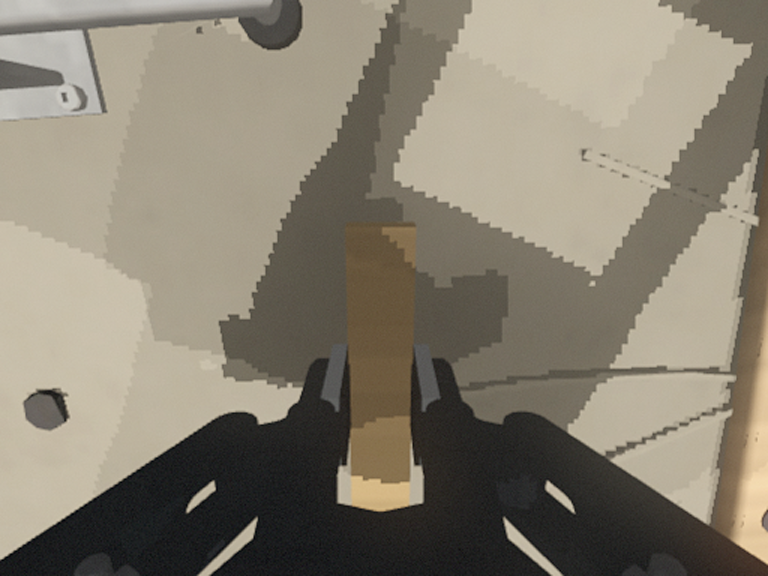

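```bash
python3 - <<'E'
from h import *
o=np.load("o.npy"); c=env.capture("wrist"); K=c["K"]; c=dict(K=K,origin=o[:3],rotation=o[3:7]); M=Rm(o[10:14])
for q in[(346,227),(416,227),(348,340),(412,340)]: print(np.round(M.T@(onz(c,(q[0]/1.5,q[1]/1.5),.024)-o[7:10])*1000,1))
j=(.5876,.0062,np.radians(2.75)); print(np.array(inj(j,.006,0)))
goto(*inj(j,.0065,0),.15,2.75)
E
```

```text
[54.7 -8.8  3.9]
[54.7 11.   3.9]
[19.6 -8.9  3.9]
[19.7 10.7  3.9]
[0.59359309 0.00648787]
now [ 577.4 -231.8   27.9] yaw -3.8 | shift units (in present axes) [-0.035  9.555 -4.885] turn units [-0.     0.    -0.218] | final-axes shift [-1.124  9.49  -4.883]
```

```bash
python3 -m pendant '[[0,0,-0.6,0,0,0],[0,0,-1,0,0,0],[0,0,-1,0,0,0],[0,0,-1,0,0,-0.11],[0,0,-1,0,0,-0.108]]'; python3 -m pendant '[[-0.11,0.95,0,0,0,0],[-0.11,0.95,0,0,0,0],[-0.11,0.95,0,0,0,0],[-0.11,0.95,0,0,0,0],[-0.11,0.95,0,0,0,0]]';python3 -m pendant '[[-0.11,0.95,0,0,0,0],[-0.11,0.95,0,0,0,0],[-0.11,0.95,0,0,0,0],[-0.11,0.95,0,0,0,0],[-0.11,0.95,0,0,0,0]]';python3 -m pendant '[[0,0,1,0,0,0],[0,0,0.7,0,0,0],[0,0,0.5,0,0,0],[0,0,0,0,0,0],[0,0,0,0,0,0]]'
python3 - <<'E'
from h import *
j=(.5876,.0062,np.radians(2.75))
for i in range(5): c=env.capture("wrist"); s=env.state()
save(c,"w33.png",None,1.5)
np.save("o.npy",np.r_[c["origin"],c["rotation"],s["tcp_pos"],s["ee_rot"]])
goto(*inj(j,.006,0),.075,2.75)
E
```

```text
clock: 43.52
tcp_pos: [0.5767, -0.2314, 0.1435]
ee_rot: [-0.001, -0.025, 1.0, 0.0]
wrist_force: [1.2, -0.7, -0.5]
gripper_width: 0.0188
clock: 43.93
tcp_pos: [0.5848, -0.1114, 0.1426]
ee_rot: [-0.0, -0.024, 1.0, 0.0]
wrist_force: [0.6, 0.2, -0.3]
gripper_width: 0.0191
clock: 44.35
tcp_pos: [0.5929, 0.008, 0.1425]
ee_rot: [-0.0, -0.024, 1.0, 0.0]
wrist_force: [1.5, 0.4, -1.7]
gripper_width: 0.0189
clock: 44.77
tcp_pos: [0.5925, 0.0069, 0.0871]
ee_rot: [-0.001, -0.024, 1.0, 0.0]
wrist_force: [0.4, -0.3, 0.4]
gripper_width: 0.019
now [594.1   6.6  88.8] yaw 2.73 | shift units (in present axes) [ 0.022 -0.003  0.553] turn units [-0.001  0.003 -0.001] | final-axes shift [ 0.022 -0.003  0.553]
```

View pics/w33.png

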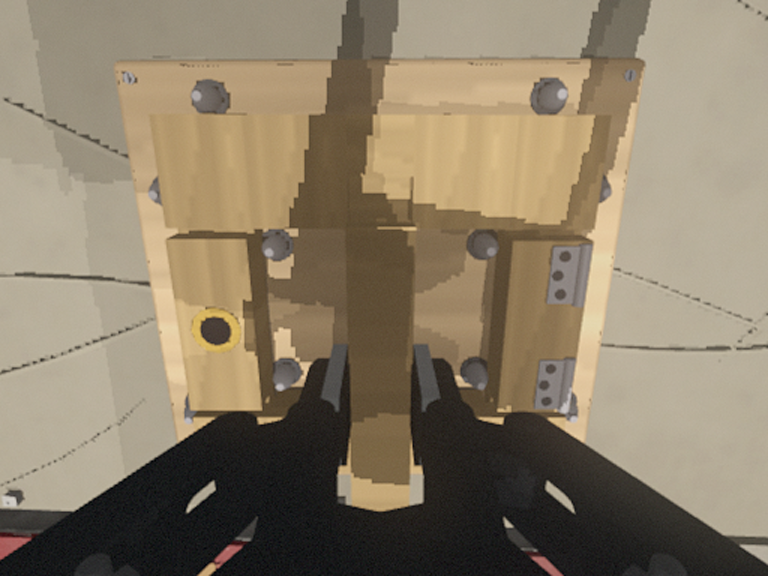

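```bash
python3 -m pendant '[[0.01,0,0.5,0,0,0],[0,0,0.4,0,0,0],[0,0,0,0,0,0],[0,0,0,0,0,0],[0,0,0,0,0,0]]'
python3 - <<'E'
from h import *
j=(.5876,.0062,np.radians(2.75))
for i in range(5): c=env.capture("wrist"); s=env.state()
save(c,"w34.png",(150,30,350,180),4)
np.save("o.npy",np.r_[c["origin"],c["rotation"],s["tcp_pos"],s["ee_rot"]])
goto(*inj(j,.006,0),.04,2.75)
c=env.capture("scene"); save(c,"s34.png",(200,150,345,240),5.5)
E
```

```text
clock: 45.43
tcp_pos: [0.5932, 0.0067, 0.0655]
ee_rot: [-0.0, -0.024, 1.0, -0.0]
wrist_force: [0.0, -0.5, -0.7]
gripper_width: 0.0192
now [593.4   6.8  65.7] yaw 2.74 | shift units (in present axes) [-0.005 -0.011  1.028] turn units [-0.     0.001 -0.   ] | final-axes shift [-0.005 -0.011  1.028]
```

View pics/w34.png

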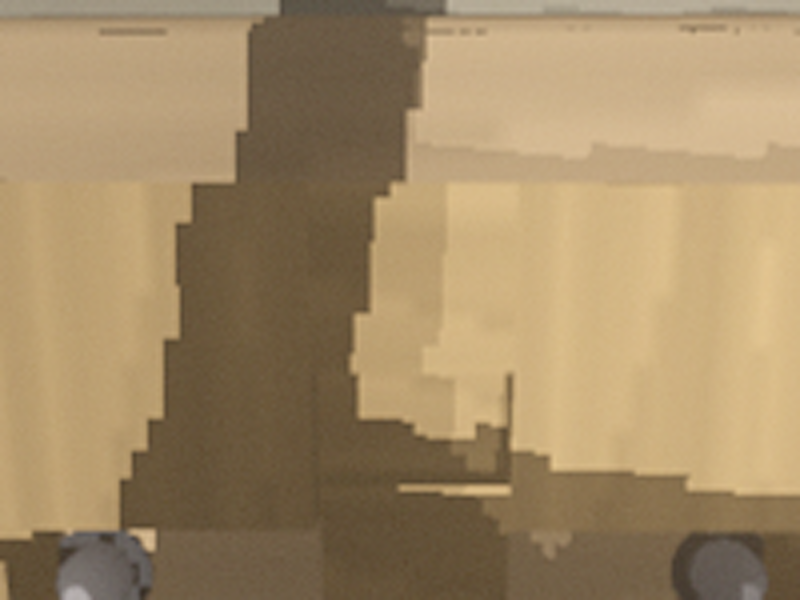

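View pics/s34.png

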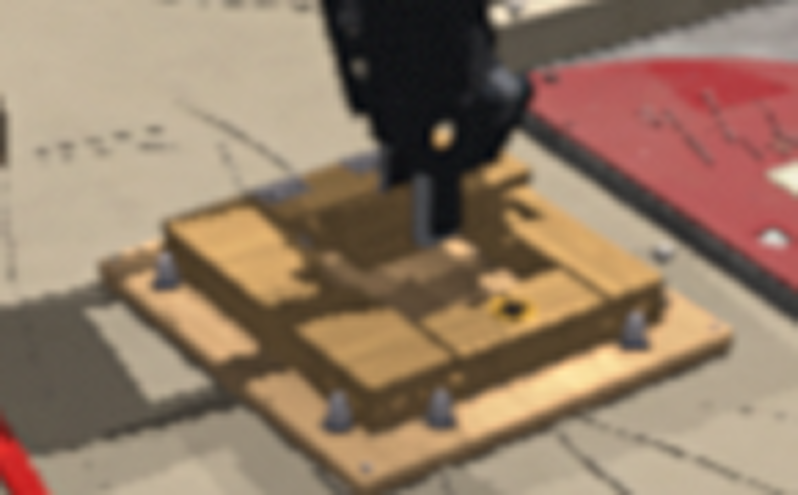

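```bash
python3 - <<'E'
from h import *
o=np.load("o.npy"); c=env.capture("wrist"); K=c["K"]; c=dict(K=K,origin=o[:3],rotation=o[3:7])
j=(.5876,.0062,np.radians(2.75)); g=lambda q,z:jl(onz(c,(150+q[0]/4,30+q[1]/4),z),j)
for q,z in [((317,375),.036),((512,375),.036),((317,450),.036),((512,450),.036),((321,560),.0616),((507,560),.0616),((400,485),.0616),((400,182),.036)]: print(q,g(q,z))
im=cv2.imread("pics/w34.png"); cv2.imwrite("pics/w34b.png",cv2.convertScaleAbs(im,alpha=2.2,beta=-60))
E
```

```text
(317, 375) [-57.6 -10.7]
(512, 375) [-57.7  13.5]
(317, 450) [-48.3 -11. ]
(512, 450) [-48.3  13.8]
(321, 560) [-40.5  -8.7]
(507, 560) [-40.5  11.4]
(400, 485) [-48.7  -0.2]
(400, 182) [-80.2  -0.3]
```

View pics/w34b.png

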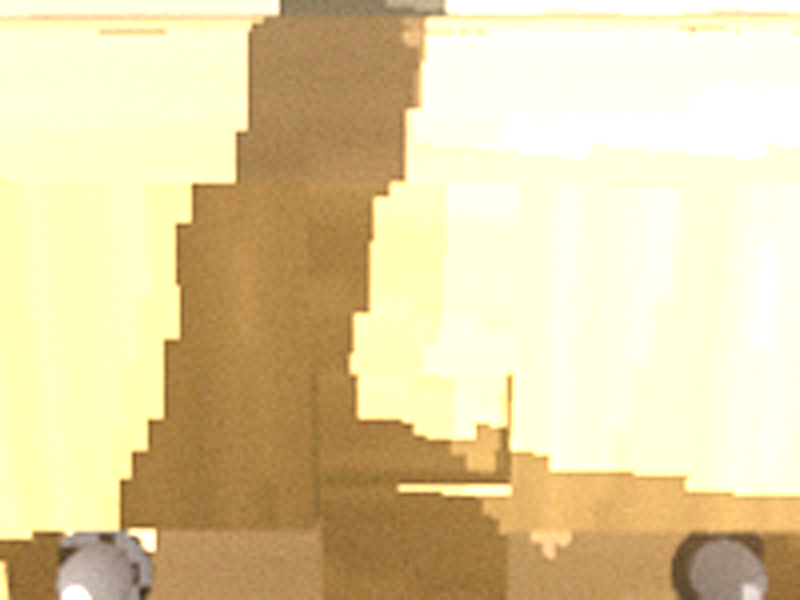

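```bash
python3 -m pendant '[[0,0,0.3,0,0,0],[0,0,0.3,0,0,0],[0,0,0.3,0,0,0],[0,0,0,0,0,0]]'; python3 -m pendant '[[0,0,0.1,0,0,0],[0,0,0.08,0,0,0],[0,0,0,0,0,0],[0,0,0,0,0,0]]'
```

```text
clock: 46.12
tcp_pos: [0.5916, 0.0069, 0.0407]
ee_rot: [-0.002, -0.024, 1.0, 0.0]
wrist_force: [-0.3, 0.4, 0.2]
gripper_width: 0.0186
clock: 46.45
tcp_pos: [0.5925, 0.0069, 0.0399]
ee_rot: [-0.0, -0.024, 1.0, -0.0]
wrist_force: [-5.5, -0.4, 17.8]
gripper_width: 0.0186
```

```bash
python3 -m pendant '[[0,0,0,0,0,0],[0,0,0,0,0,0],[0,0,0,0,0,0],[0,0,0,0,0,0],[0,0,0,0,0,0]]' 0.55; python3 -m pendant '[[0,0,-0.5,0,0,0],[0,0,-1,0,0,0],[0,0,-1,0,0,0],[0,0,-1,0,0,0],[0,0,-1,0,0,0]]';python3 -m pendant '[[0,0,-1,0,0,0],[0,0,-0.5,0,0,0],[0,0,0,0,0,0],[0,0,0,0,0,0],[0,0,0,0,0,0]]'
python3 - <<'E'
from h import *
for i in range(5): c=env.capture("wrist")
save(c,"w35.png",None,1.5); np.save("o.npy",np.r_[c["origin"],c["rotation"]])
c=env.capture("side"); save(c,"d35.png",(200,140,330,230),6)
c=env.capture("scene"); save(c,"s35.png",(200,130,345,240),5.5)
E
```

```text
clock: 46.87
tcp_pos: [0.5931, 0.0068, 0.038]
ee_rot: [-0.0, -0.024, 1.0, -0.0]
wrist_force: [0.5, -1.2, -0.3]
gripper_width: 0.0386
clock: 47.28
tcp_pos: [0.593, 0.0068, 0.1527]
ee_rot: [-0.0, -0.024, 1.0, -0.0]
wrist_force: [-0.1, 0.3, -0.6]
gripper_width: 0.0384
clock: 47.7
tcp_pos: [0.5923, 0.0069, 0.1876]
ee_rot: [-0.001, -0.024, 1.0, 0.0]
wrist_force: [-0.6, 0.7, -0.1]
gripper_width: 0.0382
```

View pics/w35.png

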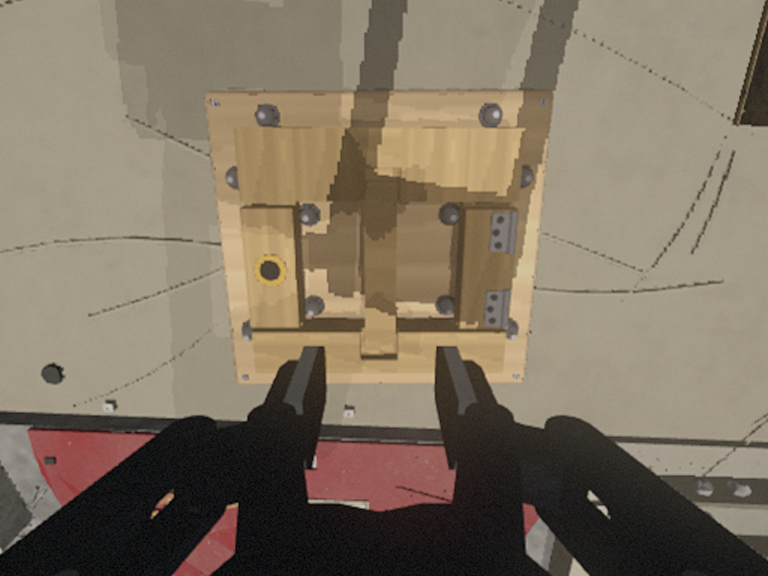

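View pics/d35.png

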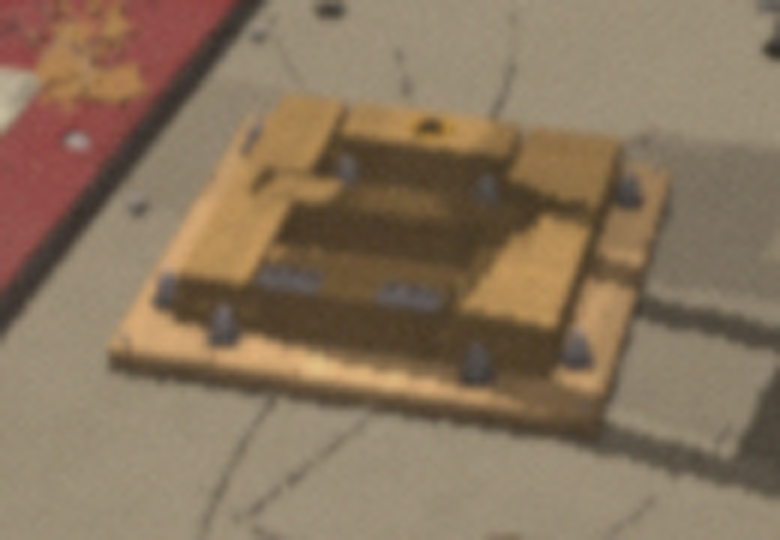

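View pics/s35.png

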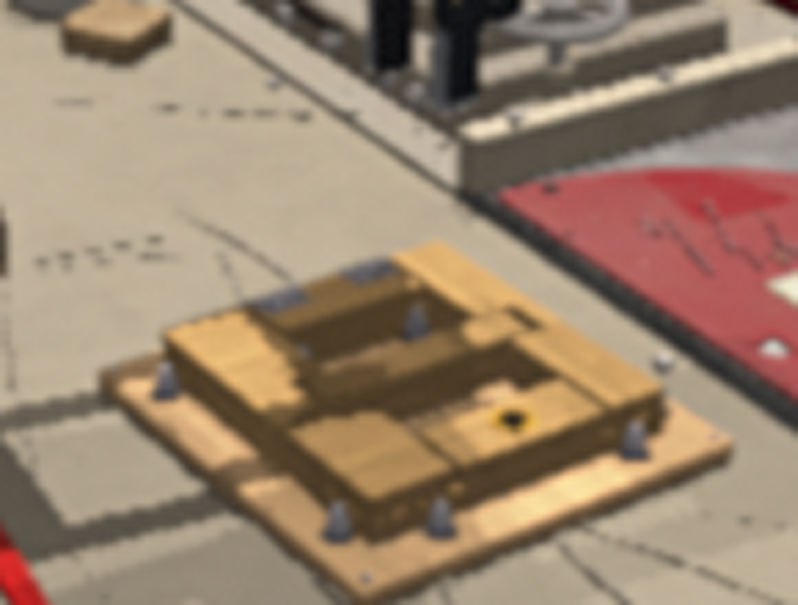

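```bash
python3 - <<'E'
from h import *
o=np.load("o.npy"); c=env.capture("wrist"); K=c["K"]; c=dict(K=K,origin=o[:3],rotation=o[3:7])
j=(.5876,.0062,np.radians(2.75)); g=lambda q,z:jl(onz(c,(q[0]/1.5,q[1]/1.5),z),j)
for n,q,z in [('board near',(380,94),.012),('board far',(380,383),.012),('rail near',(300,128),.036),('rail inner',(270,204),.036),('bar near',(382,167),.036),('bar L',(361,270),.036),('bar R',(398,270),.036),('bar far',(380,355),.036),('narrow inner',(270,331),.036),('pinL tip',(268,113),.027),('pinR tip',(491,113),.027),('hole',(270,270),.036)]: print(n,g(q,z))
print(env.state()["wrist_force"],env.state()["clock"])
env.job_done()
E
```

```text
board near [-100.2    1.5]
board far [100.1   1.7]
rail near [-79.8 -44.6]
rail inner [-36.3 -65. ]
bar near [-58.1   2.7]
bar L [  5.3 -10.5]
bar R [ 5.3 13. ]
bar far [64.8  1.6]
narrow inner [ 47.3 -71.1]
pinL tip [-88.4 -64.5]
pinR tip [-88.5  67. ]
hole [  5.3 -68.1]
[ 0.55294913 -0.61330921 -0.71119085] 48.1
the job is handed in; nothing more can be done
```

The cabinet door is dry-fitted on the board, and I handed the job in at about 48 s of the 128 s allowed. I placed the hinge stile, lock stile, wide rail, narrow rail and glazing bar in that order. Each part met a firm stop at about its expected seated height (8 to 18 N at the wrist) before I let it go.

- **Last pictures (wrist, side, scene):** every part is flush. The hinges face outward on the left, the lock stile is on the right, and the wide rail is near with the narrow rail far. The notches face each other with the bar in both of them, and the gripper is clear above at about 19 cm.
- **Last measurements:** in board coordinates, the wide rail spans x -80 to -36 mm (nominal -78 to -36). The lock hole is at (5, -68) mm (nominal 6, -69), and the bar centre is about 1.3 mm off in y.
- **What disagreed:**
  - The bar's end rows read -58 and 65 mm (nominal -49 and 61). I take these as the notches' end walls (nominal -56 and 68), because the bar was gripped and placed to within about 1 mm.
  - The scene and side cameras differed by up to 13 mm in y.
  - Early wrist-camera readings of the board's x position spread over about 8 mm, depending on height. I placed parts by comparing them with the pins at close range instead.

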